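# Move a tall sample vial from the upright rack to the sloping rack

### The arm

A 7-joint arm with a two-finger parallel gripper is mounted at the origin on the work surface. World frame = base frame: x ahead of the robot, y to its left, z up, the work surface at z = 0. Lengths are in mm, angles in rad, forces in N, time in s.
With the tool pointing down it reaches from about 425 to 975 mm from the base axis. Payload 16.7 kg.
Tool frame: the origin (TCP) lies at the very end of the fingers, on their centre line; the grasp point (between the pads) lies 19 mm behind it (bot.tcp_to_grasp is the z of the grasp point in the tool frame, in mm); z points along the fingers, y is the direction in which the jaws open and shut (so a half turn about z gives the same grasp; the last joint's range is limited). The gripper opens to 85 mm and grips with 20 to 120 N. Pads are 22 mm wide; open, the fingers measure 114 mm over their backs; the gripper's body (76 mm by 85 mm) begins 54 mm behind the grasp point. The pads swing forward as they close: fully open they stand 13 mm farther back than shut.
Start: joints at [-1.437, 0.426, 0.074, 1.606, -0.034, 1.111, -0.067], TCP at [189.009, 647.959, 208.902] pointing down, gripper open.
Joint ranges: [-2.85, 2.85], [-0.5, 2.14], [-1.23, 1.37], [0.21, 2.46], [-1.02, 4.16], [0.16, 2.05], [-2.73, 2.73]. Speed limits (rad/s): [1.89, 1.89, 2.39, 2.39, 3.01, 3.01, 3.01].

### API

Orientations are given as a 3x3 rotation matrix whose columns are the frame's x, y, z axes.
In Python, from station import state, imaging, job, bot gives the robot as it stands.
- The arm moves only by the tool carry_out, never from a script. Its argument "motion" is one flat list of numbers, 5 for each row, row after row: the finger opening in cm, from 0 to 8.54, then the shift along the world's x, y, z in cm, then the turn about the world's z in degrees. A call has 1 to 10 rows; each row is the pose to reach, as a shift and turn from the pose commanded when the call began; what a row does not reach only later rows make up. A row lasts 1/10 s, in which the tool goes at most 50 mm and 8.59 degrees, less where a joint would pass 70% of its speed; a pose out of reach is approached as far as the arm can. A call with a gripper value outside its range is refused whole. The fingers move at their own pace and stop on an object; the grip force is fixed at half the most. Time passes only in rows, so rows that repeat a pose let the fingers close. It gives the time, the measured TCP pose, the force and the opening at its end, in the units of the state.
- state(): the state, without advancing time (a new reading comes with each control period).
- imaging.grab_frame(name): name is "scene" or "top" or "wrist"; returns a dict with "frame" (384x512x3 uint8, red, green, blue), "camera_matrix" (3x3 intrinsics, pixels), "xyz" and "attitude" of the camera in the world; the wrist camera has in their place "hand_eye" (4x4, takes a point from camera to tool coordinates, whose origin is the TCP and whose axes are the flange's). Camera axes: x right, y up, looking along -z (the intrinsics and any distortion apply to the point x, -y, -z); pixel columns grow to the right and rows downward; lengths in mm; the calibration is good to about 2 mm. A picture is of the moment at which its call begins: read the wrist's pose just before it. There is no depth.
- job.hand_in(): hands the job in, once; it reports no verdict.
The state is a dict: "clock": time; "joint_positions": joint angles; "joint_vel": joint speeds; "joint_efforts": joint torques, N m; "ee_pos": TCP position; "tcp_rot": TCP orientation; "wrist_force": force on the tool from outside, world axes, zero at the start; "wrist_torque": the same for the moment, N m; "grip_width": finger opening in mm.
Only numpy, scipy, OpenCV 4.12 (cv2) and the standard library are available. Lean on these libraries where they do the work, as an engineer would, in place of code of your own. Each camera call takes 0.05 s, during which the arm holds its last target.

### The job

Take the tall capped vial out of the upright storage rack and prop it, cap end up, in the sloping trough, letting go of it there. From there take hold of it afresh and slide it, bottom end first, fully home into the wide hole of the sloping rack, and leave it there. Leave the short vials and the two spot plates where they are.

Things in the scene. Friction and masses are not known exactly. Their poses are not given: they have to be found in the camera images.
- vial_center (a point): Tall sample vial (tallest of three), loose, 35 to 70 g: amber glass body 20 mm in diameter, 3 mm chamfered foot, white cap 24 mm in diameter and 20 mm long; 120 mm long in all. Point: on its axis, half-way (60 mm from either end); z axis runs towards the cap. At the start it stands in one of the storage rack's three holes, bottom at height 10 mm, cap top at 130 mm.
- short_a_center (a point): Short vial, same body and cap as the tall one but 85 mm long, upright in another hole of the storage rack (cap top at height 95 mm). Point half-way up. A bystander.
- short_b_center (a point): The other short vial, same as the first, in the remaining hole. A bystander.
- storage_rack: Upright grey storage rack, fixed: block 62 (x) x 190 (y) x 45 mm high, three holes of 24 mm in a row along its y at -60, 0 and +60 mm, 35 mm deep. Origin: centre of its underside.
- prop_seat (a point): Point of the prop where the vial's bottom centre rests: on the axis of a vial lying in the trough, at the end stop's face, 34 mm above the table. Its z axis points up along the trough (the way the cap goes): the propped vial's half-way point lies 60 mm along +z. x points square out of the trough's open side (up and away from the robot), y is level.
- bore_mouth (a point): Centre of the wide hole's mouth, 85 mm above the table. Hole 55 mm deep, 3 mm chamfer. z axis points out of the hole along its axis (towards the robot and 30 degrees up); y level, x up across the face, whose upper edge is 27 mm along x. The vial goes in along -z until its bottom meets the hole's end: its half-way point is then 5 mm outside the mouth (+z), cap outside.
- prop: Sloping prop, fixed: aluminium V trough on a dark steel foot 130 x 90 mm. The trough slopes 55 degrees above level and rises towards the robot. Its V walls are 65 mm long from the end stop, 42 mm wide over all, and reach just past the lying vial's axis; the vial's upper 55 mm stays clear above them. Origin: on the table, below the low end of the trough.
- slope_rack: Sloping rack, fixed: aluminium block 154 mm wide (y), 54 mm high, 70 mm deep, face tipped up 30 degrees towards the robot, on a dark steel stand 170 mm wide. Two holes in the face: a wide one, 23.5 mm, for the tall vial, on the -y side, and a narrow unused one, 14 mm, 75 mm to its +y side. Origin: on the table below the face's middle.
- white_plate: White glazed 12-well spot plate, loose, 92 x 120 x 12 mm, lying flat. Origin: centre of its underside. A bystander.
- black_plate: Black 6-well spot plate, loose, 64 x 92 x 12 mm, lying flat. Origin: centre of its underside. A bystander.
There are look-alikes about, which are no part of the job. Leave any red or yellow look-alike of the part that bears vial_center alone.

How it is judged (in metres and radians):
On the way:
1. the tall vial lies propped in the trough, cap end up and let go (x of vial_center in the frame of prop_seat between -0.006 and 0.006 m and y of vial_center in the frame of prop_seat between -0.006 and 0.006 m and z of vial_center in the frame of prop_seat between 0.052 and 0.068 m and angle between the z axis of vial_center and the z axis of prop_seat, either way round below 0.12 rad and angle between vial_center's own z axis and vertical below 1.2 rad and contact force between the fingers and vial below 0.1 N), for 0.2 s.
At the end, for the whole second after the job is handed in: The tall vial rests in the sloping rack's wide hole, bottom first and fully home: half-way point 5 mm (+-6) outside the mouth, within 5 mm of the hole's axis and 0.12 rad in line, cap outward. Short vials and spot plates within 20 mm of their starts (x of vial_center in the frame of bore_mouth between -0.005 and 0.005 m and y of vial_center in the frame of bore_mouth between -0.005 and 0.005 m and z of vial_center in the frame of bore_mouth between -0.001 and 0.011 m and angle between the z axis of vial_center and the z axis of bore_mouth, either way round below 0.12 rad and angle between vial_center's own z axis and vertical below 1.55 rad and linear speed of vial below 0.02 m/s and distance of each of short_a_center, short_b_center, white_plate, black_plate from where it was at the start of the episode below 0.02 m); the robot touches nothing.
It fails at once if a short vial or spot plate is moved more than 20 mm (distance of any of short_a_center, short_b_center, white_plate, black_plate from where it was at the start of the episode above 0.02 m).
It also fails if it takes over 58 s, if anything falls off the work surface, if the arm or the gripper's body presses on something with over 40 N, if the wrist force passes 120 N, or if a joint passes its speed limit or range.

## Working session

There is one attempt and no reset: what is moved stays moved. The work goes in short steps, Python scripts to look and compute and a tool call to move; the robot and the scene stay as the last step left them, time stands still between calls to the robot, and variables do not carry over. Pictures are saved under pics/ and viewed, and the job is handed in when it is done.

Besides the shell and the picture viewer there is one more tool, called as a command line: name --argument value ..., lists and objects as JSON in quotes. carry_out: Moves the arm, as the interface text tells. Its arguments: {"type":"object","properties":{"motion":{"type":"array"}},"required":["motion"]}

```bash
ls -la; mkdir -p pics; python3 - <<'E'
from station import state, imaging, job, bot
import cv2, numpy as np
s=state(); print(s); print([a for a in dir(bot) if not a.startswith('__')], bot.tcp_to_grasp)
for n in ("scene","top","wrist"):
    f=imaging.grab_frame(n); cv2.imwrite(f"pics/{n}0.png",f["frame"][:,:,::-1])
    print(n,{k:v for k,v in f.items() if k!="frame"})
E
```

```text
total 12
drwxr-xr-x  3 agent agent 4096 Dec  7 06:14 .
drwxr-xr-x 23 root  root  4096 Dec  7 06:14 ..
drwxr-xr-x  2 agent agent 4096 Dec  7 06:14 pics
{'clock': 0.0, 'joint_positions': array([-1.43651197,  0.42670764,  0.07383646,  1.60664346, -0.03410741,
        1.11081705, -0.06711833]), 'joint_vel': array([-0.00027413, -0.00144887, -0.00093375,  0.00109835,  0.0003231 ,
        0.0003996 , -0.00018368]), 'joint_efforts': array([ 3.12393444e-03, -9.49801898e+01,  3.76277536e+00, -4.63503492e+01,
        1.95008592e-02,  1.01493645e-02,  7.98157794e-05]), 'ee_pos': array([188.88519856, 647.55155075, 208.21036194]), 'tcp_rot': array([[-9.59991191e-01,  2.80030053e-01, -2.88066154e-04],
       [ 2.80030188e-01,  9.59990335e-01, -1.28471514e-03],
       [-8.32181234e-05, -1.31398243e-03, -9.99999133e-01]]), 'wrist_force': array([ 0.44348269, -0.4540071 , -0.29069563]), 'wrist_torque': array([-0.01189466, -0.05392938, -0.00048236]), 'grip_width': 85.38041147435602}
['IKError', 'tcp_to_grasp'] -18.700000000000003
scene {'camera_matrix': array([[458.00288867,   0.        , 259.24158055],
[... 585 characters left out ...]
672921]), 'attitude': array([[ 0.02664387,  0.98781768, -0.15331779],
       [-0.99938427,  0.02281914, -0.02665261],
       [-0.02282934,  0.15393352,  0.98781744]])}
wrist {'camera_matrix': array([[267.91168858,   0.        , 256.75858765],
       [  0.        , 267.91168858, 190.64124388],
       [  0.        ,   0.        ,   1.        ]]), 'hand_eye': array([[ 8.88273887e-04,  9.48422392e-01,  3.17008166e-01,
         8.05303224e+01],
       [ 9.99999338e-01, -6.10543703e-04, -9.75432223e-04,
         5.74453785e-02],
       [-7.31574422e-04,  3.17008823e-01, -9.48422306e-01,
        -1.65027436e+02],
       [ 0.00000000e+00,  0.00000000e+00,  0.00000000e+00,
         1.00000000e+00]])}
```

View pics/scene0.png

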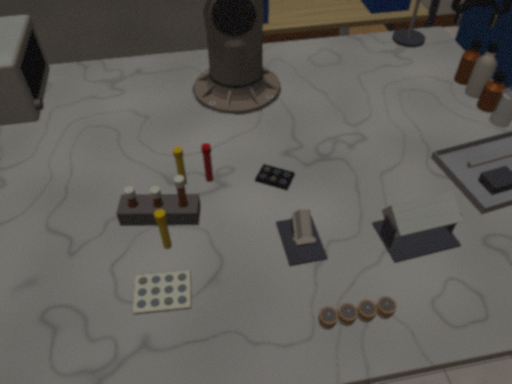

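View pics/top0.png

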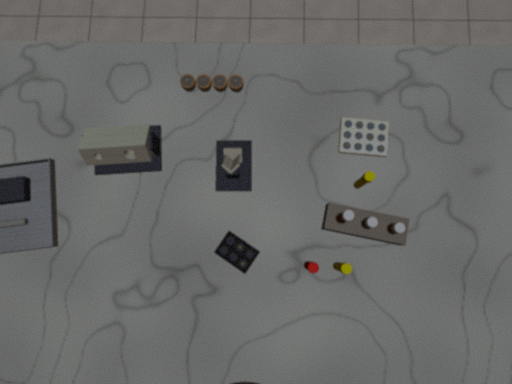

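View pics/wrist0.png

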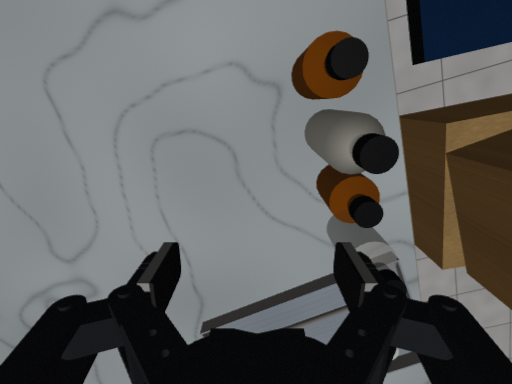

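```bash
cat > h.py <<'E'
from station import state, imaging, job, bot
import cv2, numpy as np
def ray(f,u,v,xyz=None,att=None):
    K=f["camera_matrix"]; d=np.array([(u-K[0,2])/K[0,0],-(v-K[1,2])/K[1,1],-1.])
    R=f["attitude"] if att is None else att; o=f["xyz"] if xyz is None else xyz
    d=R@d; return np.array(o),d/np.linalg.norm(d)
def onz(f,u,v,z):
    o,d=ray(f,u,v); return o+d*(z-o[2])/d[2]
def proj(f,p):
    q=f["attitude"].T@(np.asarray(p,float)-f["xyz"]); K=f["camera_matrix"]
    return np.array([K[0,2]+K[0,0]*q[0]/-q[2],K[1,2]-K[1,1]*q[1]/-q[2]])
def tri(rs):
    A=np.zeros((3,3));b=np.zeros(3)
    for o,d in rs:
        M=np.eye(3)-np.outer(d,d);A+=M;b+=M@o
    p=np.linalg.solve(A,b); return p,[np.linalg.norm((np.eye(3)-np.outer(d,d))@(p-o)) for o,d in rs]
def wristcam():
    s=state(); f=imaging.grab_frame("wrist")
    H=f["hand_eye"]; R=s["tcp_rot"]
    f["attitude"]=R@H[:3,:3]; f["xyz"]=s["ee_pos"]+R@H[:3,3]; return f,s
def crop(f,name,u0,v0,w,h,k):
    im=f["frame"][v0:v0+h,u0:u0+w,::-1]; im=cv2.resize(im,None,fx=k,fy=k,interpolation=cv2.INTER_CUBIC)
    cv2.imwrite(f"pics/{name}.png",im)
E
python3 - <<'E'
from h import *
t=imaging.grab_frame("top"); s=imaging.grab_frame("scene")
a=t["frame"][190:260,300:430,::-1]; b=t["frame"][105:205,60:265,::-1]; c=s["frame"][140:260,100:230,::-1];d=s["frame"][180:270,265:475,::-1]
def fit(i,w,h): return cv2.resize(i,(w,h),interpolation=cv2.INTER_CUBIC)
cv2.imwrite("pics/c1.png",np.hstack([fit(a,390,300),fit(c,390,300)]))
cv2.imwrite("pics/c2.png",np.vstack([fit(b,615,300),fit(d,615,264)]))
E
```

```text
(no output)
```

View pics/c1.png

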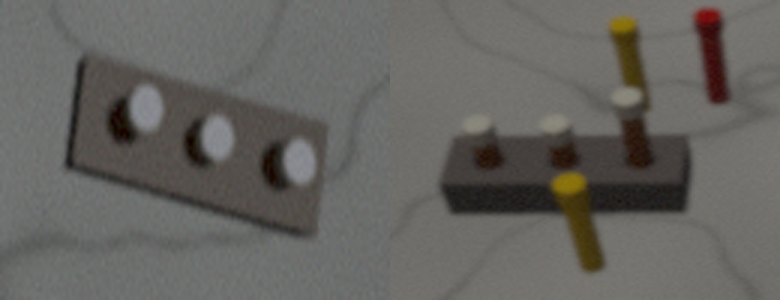

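View pics/c2.png

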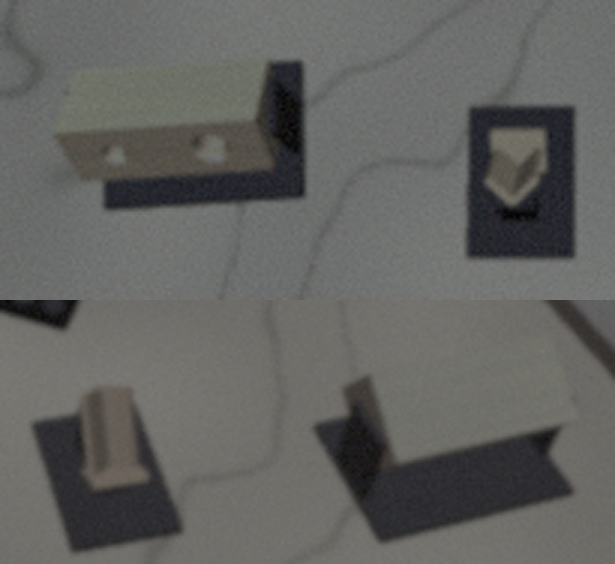

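```bash
python3 - <<'E'
from h import *
t=imaging.grab_frame("top"); s=imaging.grab_frame("scene")
# caps: bright low-sat
for f,(u0,v0,u1,v1),n in ((t,(320,195,415,250),"top"),(s,(115,170,205,215),"scene")):
    im=f["frame"][v0:v1,u0:u1].astype(int); m=((im.min(2)>(115 if n=="top" else 120))).astype(np.uint8)
    k,l,st,c=cv2.connectedComponentsWithStats(m)
    for i in range(1,k):
        if st[i,4]>15:
            u,v=c[i]+[u0,v0]; print(n,st[i],np.round([u,v],1),"z128",onz(f,u,v,126).round(0)[:2],"z93",onz(f,u,v,91).round(0)[:2])
# dark foot masks in top
im=t["frame"].astype(int)
for u0,v0,u1,v1 in ((205,130,265,200),(85,115,170,180)):
    r=im[v0:v1,u0:u1]; m=(r.max(2)<75).astype(np.uint8)
    cs,_=cv2.findContours(m,cv2.RETR_EXTERNAL,cv2.CHAIN_APPROX_NONE); c=max(cs,key=cv2.contourArea)
    rect=cv2.minAreaRect(c); P=cv2.boxPoints(rect)+[u0,v0]
    print(np.round([onz(t,*p,5)[:2] for p in P],0).tolist(), cv2.contourArea(c))
    print(np.median(r.reshape(-1,3)[m.ravel()>0],0))
# colour lookalikes base
for n,(u,v) in {"y1":(369,176),"y2":(346,268),"red":(313,267)}.items(): print(n,onz(t,u,v,100)[:2].round(),onz(t,u,v,0)[:2].round())
for n,(u,v) in {"y1":(168,247),"y2":(184,182),"red":(209,180)}.items(): print(n,onz(s,u,v,0)[:2].round())
E
```

```text
top [24 15 10 10 82] [348.5 214.7] z128 [ 519. -212.] z93 [ 522. -219.]
top [48 22 10 10 75] [372.4 221.6] z128 [ 506. -262.] z93 [ 508. -271.]
top [75 28 10 10 76] [399.6 227.2] z128 [ 496. -318.] z93 [ 498. -330.]
scene [10 17  7  5 23] [128.3 189.1] z128 [ 531. -322.] z93 [ 496. -329.]
scene [36 16  7  6 22] [154.4 188.8] z128 [ 541. -265.] z93 [ 506. -270.]
[[711.0, 95.0], [713.0, 6.0], [585.0, 2.0], [583.0, 89.0]] 1693.0
[38. 40. 46.]
[[732.0, 418.0], [749.0, 241.0], [630.0, 224.0], [614.0, 398.0]] 1087.5
[38. 39. 46.]
y1 [ 609. -263.] [ 628. -290.]
y2 [ 407. -211.] [ 402. -231.]
red [ 407. -140.] [ 403. -152.]
y1 [ 610. -257.]
y2 [ 406. -204.]
red [ 411. -138.]
```

carry_out --motion '[6,0,0,4,4,6,6,-7,9,10,6,12,-15,9,16.3,6,36,-45,9,16.3,6,36,-45,9,16.3,6,36,-45,9,16.3,6,36,-45,9,16.3,6,36,-45,9,16.3,6,36,-45,9,16.3,6,36,-45,9,16.3]'

```text
clock: 1.35
ee_pos: [466.9, 300.5, 294.5]
tcp_rot: [[-1.0, -0.001, 0.0], [-0.001, 1.0, 0.001], [-0.0, 0.001, -1.0]]
wrist_force: [0.2, 0.9, 0.1]
grip_width: 59.9
```

carry_out --motion '[6,8.3,-10.3,0.5,0,6,8.3,-10.3,0.5,0,6,8.3,-10.3,0.5,0,6,8.3,-10.3,0.5,0,6,8.3,-10.3,0.5,0]'

```text
clock: 1.85
ee_pos: [549.1, 198.7, 299.0]
tcp_rot: [[-1.0, 0.001, -0.0], [0.001, 1.0, -0.0], [0.0, -0.0, -1.0]]
wrist_force: [-0.8, 0.1, 0.4]
grip_width: 59.9
```

```bash
python3 - <<'E'
from h import *
f,s=wristcam(); print(s["clock"],s["ee_pos"],s["tcp_rot"][:,1]); np.savez("w1.npz",**f)
cv2.imwrite("pics/w1.png",f["frame"][:,:,::-1])
E
```

```text
1.85 [549.13748052 198.7050811  299.00596461] [ 9.23059750e-04  9.99999572e-01 -5.59340224e-05]
```

View pics/w1.png

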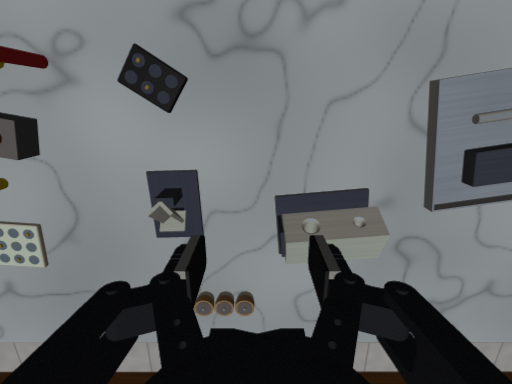

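```bash
python3 - <<'E'
from h import *
f=dict(np.load("w1.npz"))
a=f["frame"][160:245,140:210,::-1]; b=f["frame"][180:270,270:395,::-1]
fit=lambda i,w,h: cv2.resize(i,(w,h),interpolation=cv2.INTER_CUBIC)
cv2.imwrite("pics/w1c.png",np.hstack([fit(a,70*5,85*5),fit(b,int(125*3.4),425)]))
E
```

```text
(no output)
```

View pics/w1c.png

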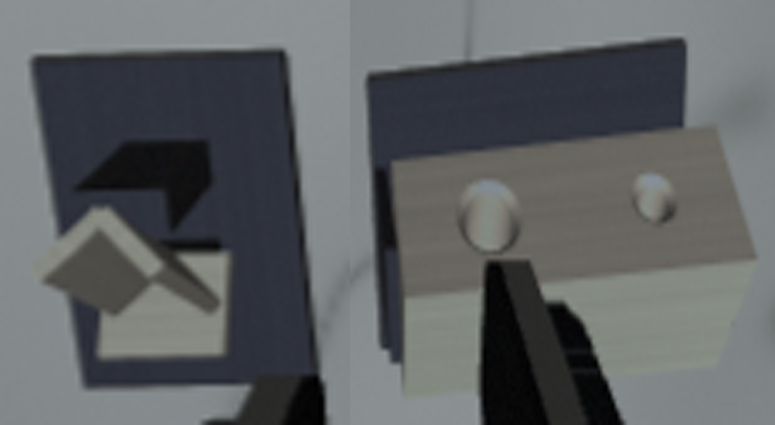

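carry_out --motion '[6,-2,8.6,-10,0,6,-2,8.6,-10,0,6,-2,8.6,-10,0,6,-2,8.6,-10,0]'

```text
clock: 2.3
ee_pos: [524.9, 289.3, 195.3]
tcp_rot: [[-1.0, -0.008, -0.005], [-0.007, 1.0, -0.002], [0.005, -0.002, -1.0]]
wrist_force: [-1.2, -1.1, 1.4]
grip_width: 60.1
```

```bash
python3 - <<'E'
from h import *
f,s=wristcam(); print(s["clock"],s["ee_pos"],s["tcp_rot"][:,1]); np.savez("w2.npz",**f)
cv2.imwrite("pics/w2.png",f["frame"][:,:,::-1])
E
```

```text
2.3 [524.85910188 289.29612112 195.26648679] [-0.00750545  0.99996975 -0.00204024]
```

View pics/w2.png

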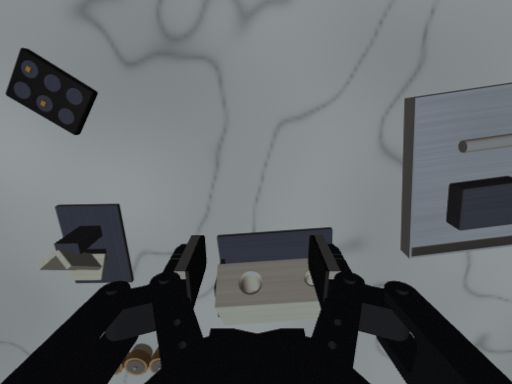

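carry_out --motion '[6,0,-12,0,0,6,0,-23,-1,0,6,0,-23,-1,0,6,0,-23,-1,0,6,0,-23,-1,0,6,0,-23,-1,0,6,0,-23,-1,0]'

```text
clock: 3.05
ee_pos: [529.3, 54.9, 190.2]
tcp_rot: [[-1.0, 0.001, 0.002], [0.001, 1.0, 0.001], [-0.002, 0.001, -1.0]]
wrist_force: [-0.2, 0.1, -0.4]
grip_width: 60.2
```

```bash
python3 - <<'E'
from h import *
f,s=wristcam(); print(s["clock"],s["ee_pos"],s["tcp_rot"][:,1]); np.savez("w3.npz",**f)
cv2.imwrite("pics/w3.png",f["frame"][:,:,::-1])
E
```

```text
3.05 [529.32135174  54.93874935 190.18977441] [7.45975296e-04 9.99999366e-01 8.43779031e-04]
```

View pics/w3.png

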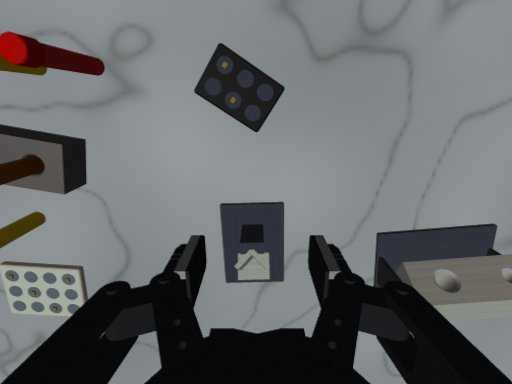

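```bash
python3 - <<'E'
from h import *
f=dict(np.load("w3.npz")); g=dict(np.load("w2.npz"))
fit=lambda i,k: cv2.resize(i,None,fx=k,fy=k,interpolation=cv2.INTER_CUBIC)
cv2.imwrite("pics/w3c.png",fit(f["frame"][195:290,210:295,::-1],6))
cv2.imwrite("pics/w2c.png",fit(g["frame"][220:325,205:340,::-1],5.5))
E
```

```text
(no output)
```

View pics/w3c.png

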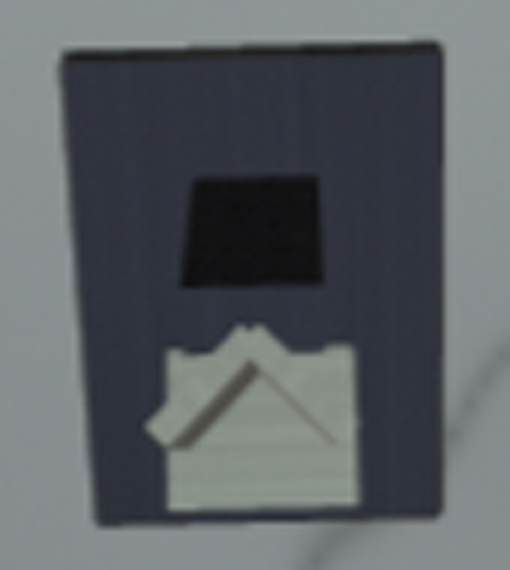

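View pics/w2c.png

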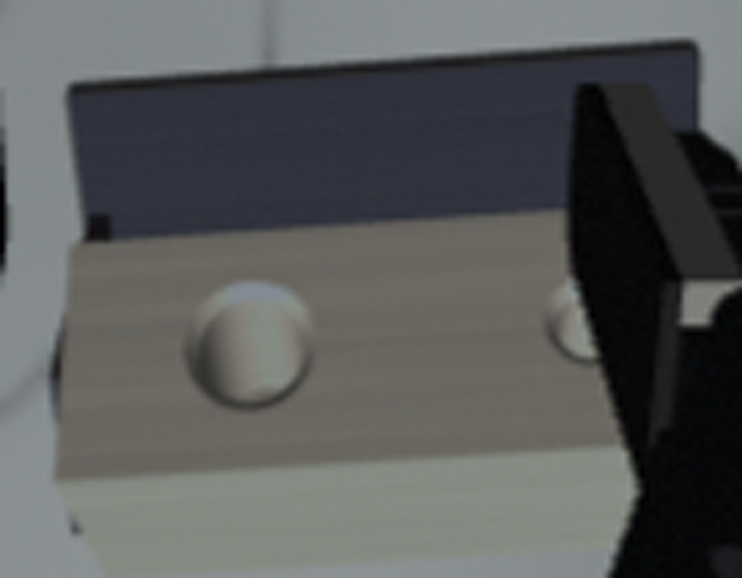

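```bash
python3 - <<'E'
from h import *
w1=dict(np.load("w1.npz"));w3=dict(np.load("w3.npz"));w2=dict(np.load("w2.npz"));t=imaging.grab_frame("top");s=imaging.grab_frame("scene")
c1=lambda x,y:ray(w1,140+x/5-.4,160+y/5-.4)
c3=lambda x,y:ray(w3,210+x/6-.4,195+y/6-.4)
ct=lambda x,y:ray(t,60+x/3-.3,105+y/3-.3)
P={"plateFarL(-y)":[c1(98,358),c3(168,510)],"plateFarR(+y)":[c1(225,356),c3(358,506)],
"apexouter":[c1(100,207),c3(252,326),ct(515,207)],"tip-y":[c1(36,277),c3(147,428)],"tip+y":[c1(162,273),c3(360,426)],"apexinner_top":[c1(100,230),c3(252,362)]}
for k,v in P.items():
    p,e=tri(v); print(k,p.round(1),np.round(e,1))
for z in (0,6,10):
  print(z,[onz(w3,210+x/6-.4,195+y/6-.4,z)[:2].round(0).tolist() for x,y in ((66,60),(440,52),(440,515),(98,523))])
b=lambda x,y:(205+x/5.5-.4,220+y/5.5-.4)
print("hole w2",onz(w2,*b(249,345),85).round(1))
u,v=270+(490-350)/3.4-.35,180+216/3.4-.35
print("hole w1",onz(w1,u,v,85).round(1),"top",[onz(t,60+210/3-.3,105+150/3-.3,85).round(1)],"narrow w1",onz(w1,270+(656-350)/3.4-.35,180+198/3.4-.35,85).round(1),"top",onz(t,60+116/3-.3,105+155/3-.3,85).round(1))
print("tri hole",tri([ray(w2,*b(249,345)),ray(w1,u,v)]))
for z in (0,6,10):
  print(z,[onz(w2,*b(x,y),z)[:2].round(0).tolist() for x,y in ((72,92),(695,46))])
  print("w1",z,[onz(w1,270+(x-350)/3.4-.35,180+y/3.4-.35,z)[:2].round(0).tolist() for x,y in ((368,76),(684,42))])
print("face edges w2",[onz(w2,*b(x,y),z).round(1).tolist() for x,y,z in ((72,243,85-23.4),(568,210,85-23.4),(60,480,85+23.4),(610,450,108.4))])
E
```

```text
plateFarL(-y) [684.1  28.4  42.2] [0.3 0.3]
plateFarR(+y) [684.1  72.5  40.8] [0.2 0.2]
apexouter [614.   47.6  75.9] [1.5 1.8 3.3]
tip-y [636.6  27.7  79.9] [0.5 0.5]
tip+y [631.9  69.7  86.8] [0.9 0.9]
apexinner_top [621.5  49.   79.3] [0.1 0.1]
0 [[589.0, 4.0], [587.0, 92.0], [717.0, 96.0], [720.0, 7.0]]
6 [[586.0, 5.0], [584.0, 92.0], [713.0, 96.0], [715.0, 7.0]]
10 [[585.0, 5.0], [583.0, 91.0], [710.0, 95.0], [712.0, 8.0]]
hole w2 [653.7 281.8  85. ]
hole w1 [683.8 285.1  85. ] top [array([649.3, 281.4,  85. ])] narrow w1 [674.3 361.9  85. ] top [643.9 354.1  85. ]
tri hole (array([693.71758189, 286.46827124,  48.06039864]), [np.float64(11.261306729751476), np.float64(11.26130672975138)])
0 [[636.0, 231.0], [621.0, 400.0]]
w1 0 [[646.0, 233.0], [626.0, 402.0]]
6 [[633.0, 232.0], [618.0, 398.0]]
w1 6 [[644.0, 232.0], [624.0, 400.0]]
10 [[631.0, 233.0], [616.0, 397.0]]
w1 10 [[642.0, 232.0], [623.0, 398.0]]
face edges w2 [[643.3, 239.6, 61.6], [633.4, 355.4, 61.6], [670.0, 242.6, 108.4], [661.2, 357.7, 108.4]]
```

```bash
python3 - <<'E'
from h import *
w1=dict(np.load("w1.npz"));w3=dict(np.load("w3.npz"));w2=dict(np.load("w2.npz"));t=imaging.grab_frame("top")
b=lambda x,y:(205+x/5.5-.4,220+y/5.5-.4)
c=lambda x,y:(270+(x-350)/3.4-.35,180+y/4.722-.35)
print("w1 hole",onz(w1,*c(490,216),85).round(1),"narrow",onz(w1,*c(655,198),85).round(1))
print(tri([ray(w2,*b(249,345)),ray(w1,*c(490,216))]))
for z in (0,6,10): print("w1",z,[onz(w1,*c(x,y),z)[:2].round(0).tolist() for x,y in ((368,76),(684,42))])
print("w1 face",[onz(w1,*c(x,y),z).round(1).tolist() for x,y,z in ((392,160,61.6),(717,127,61.6),(405,296,108.4),(754,257,108.4))])
fit=lambda i,k: cv2.resize(i,None,fx=k,fy=k,interpolation=cv2.INTER_CUBIC)
cv2.imwrite("pics/w3d.png",fit(w3["frame"][215:325,365:512,::-1],5))
E
```

```text
w1 hole [652.5 283.1  85. ] narrow [646. 358.  85.]
(array([650.03219164, 281.9612482 ,  89.91169835]), [np.float64(0.08491267468642989), np.float64(0.08491267468652991)])
w1 0 [[634.0, 232.0], [620.0, 401.0]]
w1 6 [[631.0, 232.0], [618.0, 399.0]]
w1 10 [[630.0, 232.0], [616.0, 397.0]]
w1 face [[642.5, 240.0, 61.6], [630.3, 394.1, 61.6], [669.1, 242.3, 108.4], [655.3, 393.8, 108.4]]
```

View pics/w3d.png

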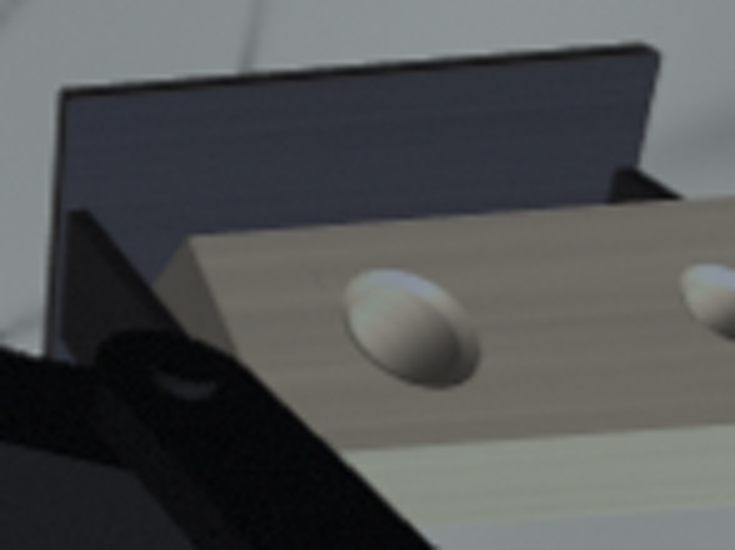

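carry_out --motion '[4.5,-1,-5,3,0,4.5,-3,-26.7,4,-10,4.5,-3,-26.7,4,-10,4.5,-3,-26.7,4,-10,4.5,-3,-26.7,4,-10,4.5,-3,-26.7,4,-10,4.5,-3,-26.7,4,-10,4.5,-3,-26.7,4,-10,4.5,-3,-26.7,4,-10]'

```text
clock: 4.15
ee_pos: [499.4, -210.3, 228.9]
tcp_rot: [[-0.985, 0.171, -0.0], [0.171, 0.985, 0.0], [0.0, 0.0, -1.0]]
wrist_force: [0.4, 0.4, 0.1]
grip_width: 45.3
```

```bash
python3 - <<'E'
from h import *
w3=dict(np.load("w3.npz")); print("w3 hole",onz(w3,365+411/5-.4,215+328/5-.4,85).round(1))
f,s=wristcam(); print(s["clock"],s["ee_pos"],s["tcp_rot"][:,1]); np.savez("w4.npz",**f)
cv2.imwrite("pics/w4.png",f["frame"][:,:,::-1])
E
```

```text
w3 hole [652.7 283.1  85. ]
4.15 [ 499.38225246 -210.26356744  228.89652154] [1.70940976e-01 9.85281238e-01 2.54428837e-04]
```

View pics/w4.png

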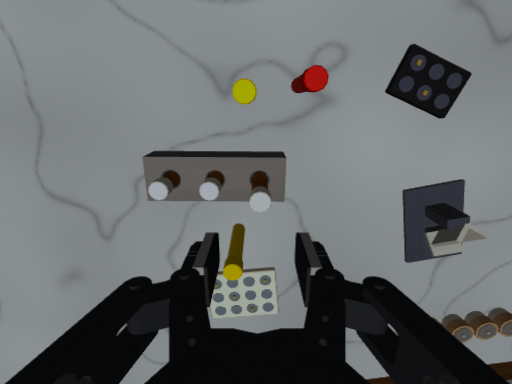

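```bash
python3 - <<'E'
from h import *
f=dict(np.load("w4.npz")); t=imaging.grab_frame("top")
im=f["frame"][175:220,140:290]; m=(im.min(2)>135).astype(np.uint8)
k,l,st,c=cv2.connectedComponentsWithStats(m)
for i in range(1,k):
    if st[i,4]>40:
        u,v=c[i]+[140,175]; print(st[i],u.round(1),v.round(1),onz(f,u,v,130).round(1),onz(f,u,v,95).round(1))
crop(f,"w4c",140,145,160,75,4.5)
E
```

```text
[  8   7  20  18 260] 157.5 190.6 [ 489.3 -312.9  130. ] [ 498.5 -328.3   95. ]
[ 59   8  19  17 257] 208.5 190.9 [ 498.8 -260.8  130. ] [ 509.2 -269.3   95. ]
[ 81  18  56  27 838] 253.3 209.0 [ 526.6 -218.4  130. ] [ 540.7 -221.3   95. ]
```

View pics/w4c.png

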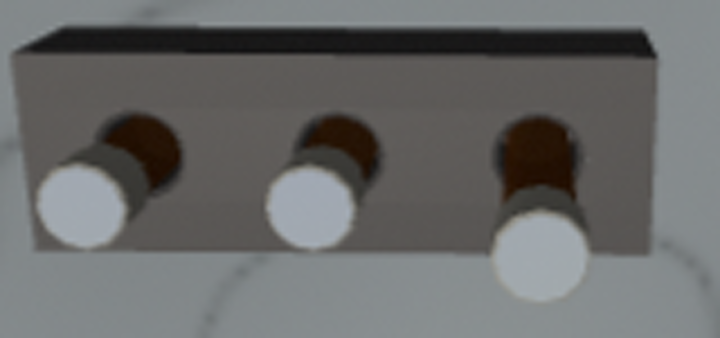

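```bash
python3 - <<'E'
from h import *
f=dict(np.load("w4.npz")); print(onz(f,259.6,201.3,130).round(1))
E
```

```text
[ 519.1 -210.4  130. ]
```

carry_out --motion '[4.5,2,0,0,0,4.5,2,0,-5,0,4.5,2,0,-10,0,4.5,2,0,-12.7,0,4.5,2,0,-12.7,0,4.5,2,0,-12.7,0,1.5,2,0,-12.7,0,1.5,2,0,-12.7,0,1.5,2,0,-12.7,0,1.5,2,0,-12.7,0]'

```text
clock: 5.25
ee_pos: [520.5, -212.0, 104.2]
tcp_rot: [[-0.985, 0.173, 0.004], [0.173, 0.985, -0.0], [-0.004, 0.0, -1.0]]
wrist_force: [-0.4, 0.5, 9.3]
grip_width: 18.4
```

carry_out --motion '[1.5,0,0,0,0,1.5,0,0,0,0,1.5,0,0,0,0]'

```text
clock: 5.55
ee_pos: [520.5, -212.0, 104.2]
tcp_rot: [[-0.985, 0.173, 0.004], [0.173, 0.985, -0.0], [-0.004, 0.0, -1.0]]
wrist_force: [0.4, 0.6, 8.8]
grip_width: 18.5
```

```bash
python3 - <<'E'
from h import *
f,s=wristcam(); a=imaging.grab_frame("scene"); b=imaging.grab_frame("top")
fit=lambda i,k: cv2.resize(i,None,fx=k,fy=k,interpolation=cv2.INTER_CUBIC)
cv2.imwrite("pics/g1.png",np.hstack([fit(f["frame"][150:,150:370,::-1],1.7),fit(a["frame"][100:256,90:240,::-1],2.55)[:397]]))
E
```

```text
Traceback (most recent call last):
ValueError: all the input array dimensions except for the concatenation axis must match exactly, but along dimension 0, the array at index 0 has size 398 and the array at index 1 has size 397
```

```bash
cat >> h.py <<'E'
def panel(name,items):
    # items: (frame,u0,v0,w,h), scaled to the same height
    H=380; o=[]
    for f,u0,v0,w,h in items:
        i=f["frame"][v0:v0+h,u0:u0+w,::-1]; o.append(cv2.resize(i,(int(w*H/h),H),interpolation=cv2.INTER_CUBIC))
    cv2.imwrite(f"pics/{name}.png",np.hstack(o))
E
python3 - <<'E'
from h import *
f,s=wristcam(); a=imaging.grab_frame("scene"); b=imaging.grab_frame("top")
panel("g1",[(f,150,150,220,234),(a,90,100,150,150)])
E
```

View pics/g1.png

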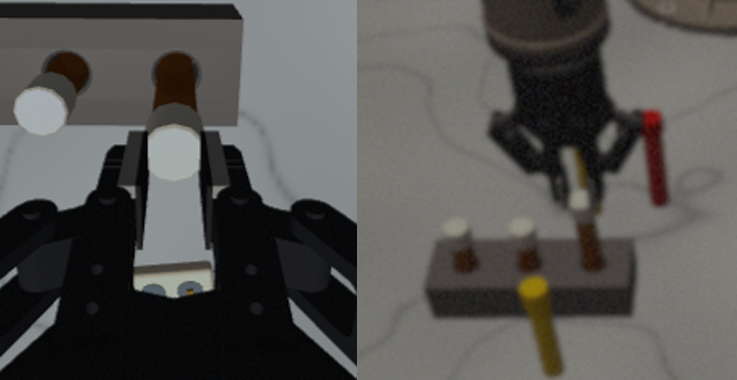

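```bash
python3 - <<'E'
from h import *
f,s=wristcam(); print(s["ee_pos"],s["grip_width"],s["wrist_force"])
K=f["camera_matrix"]
for n,p in {"cap130":(519.2,-210.4,130),"cap110":(519.2,-210.4,110),"tcp":s["ee_pos"],"grasp":s["ee_pos"]+[0,0,18.7]}.items():
    print(n,proj(f,p).round(1))
crop(f,"g2",200,190,115,130,4.5)
E
```

```text
[ 520.44366585 -212.04644193  104.17026697] 18.519309659900355 [0.29341376 0.38950904 9.63875623]
cap130 [259.  243.3]
cap110 [258.7 227.9]
tcp [256.5 226. ]
grasp [256.6 239.6]
```

View pics/g2.png

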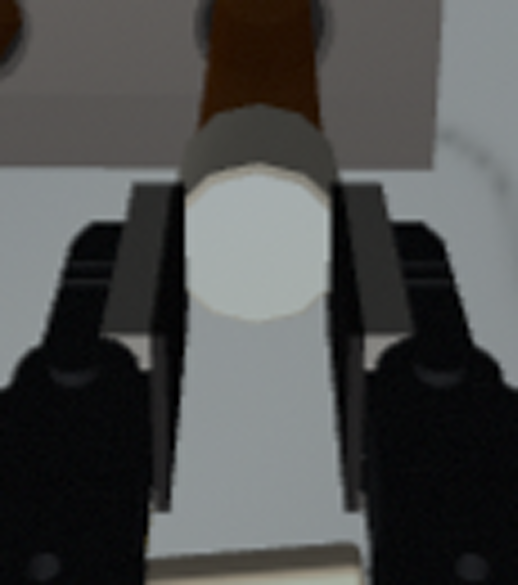

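carry_out --motion '[1.5,0,0,2,0,1.5,0,0,5,0,1.5,0,0,8,0,1.5,0,0,11,0,1.5,0,0,13,0,1.5,0,0,13,0,1.5,0,0,13,0]'

```text
clock: 6.6
ee_pos: [519.2, -211.6, 233.0]
tcp_rot: [[-0.985, 0.173, 0.002], [0.173, 0.985, 0.0], [-0.002, 0.001, -1.0]]
wrist_force: [0.1, 0.6, -1.4]
grip_width: 19.2
```

```bash
python3 - <<'E'
from h import *
f,s=wristcam(); a=imaging.grab_frame("scene"); print(s["ee_pos"],s["grip_width"],s["wrist_force"])
panel("g3",[(f,150,150,220,234),(a,90,70,170,170)])
E
```

```text
[ 519.20086083 -211.64067306  233.00452169] 19.20251697909335 [ 0.07375968  0.58004724 -1.39533408]
```

View pics/g3.png

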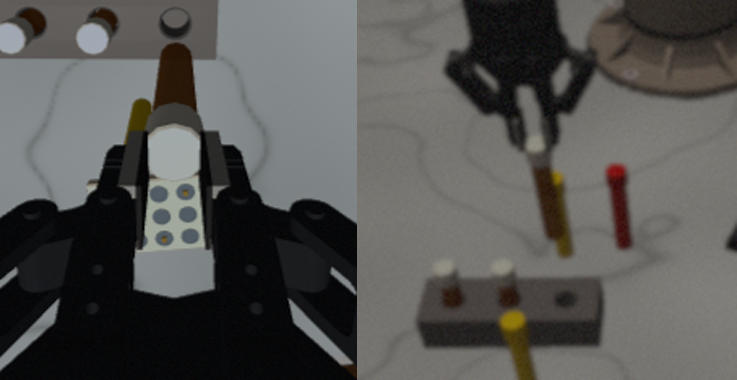

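carry_out --motion '[1.5,1,1.6,0.5,1,1.5,3,4.6,1,2,1.5,5,8,1,4,1.5,7,11.4,1,6,1.5,9,14.8,1,8,1.5,11,18.2,1,10,1.5,13,21.6,1,11,1.5,14.6,24.6,0,11,1.5,15.6,26.2,0,11,1.5,15.6,26.2,0,11]'

```text
clock: 7.7
ee_pos: [675.4, 53.6, 230.7]
tcp_rot: [[-1.0, -0.022, -0.002], [-0.022, 1.0, -0.0], [0.002, -0.0, -1.0]]
wrist_force: [-0.4, -0.6, -0.9]
grip_width: 18.5
```

carry_out --motion '[1.5,0,0,0,0,1.5,0,0,0,0]'

```text
clock: 7.9
ee_pos: [674.6, 48.6, 232.3]
tcp_rot: [[-1.0, -0.016, -0.0], [-0.016, 1.0, -0.001], [0.0, -0.001, -1.0]]
wrist_force: [-0.2, -0.3, -0.7]
grip_width: 18.7
```

```bash
python3 - <<'E'
from h import *
f,s=wristcam(); a=imaging.grab_frame("scene"); t=imaging.grab_frame("top"); print(s["clock"],s["ee_pos"],s["grip_width"],s["wrist_force"],s["tcp_rot"][:,1])
np.savez("w5.npz",**f); np.savez("s5.npz",**a)
panel("g4",[(f,150,150,220,234),(a,230,110,140,170)])
E
```

```text
7.9 [674.63745713  48.64039741 232.33957304] 18.650102541762184 [-0.19455973 -0.28976633 -0.7256634 ] [-1.63400172e-02  9.99866320e-01 -5.88094721e-04]
```

View pics/g4.png

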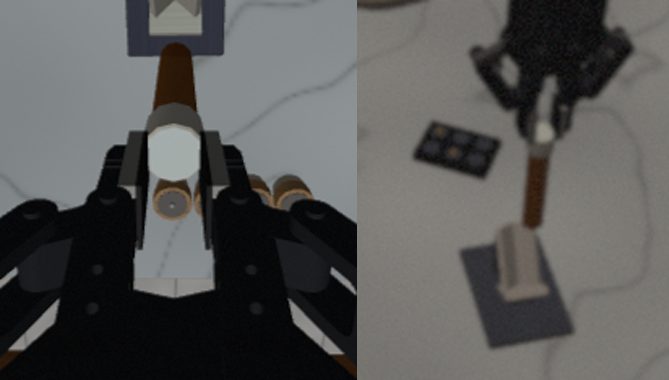

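```bash
python3 - <<'E'
from h import *
f=dict(np.load("w5.npz"));s5=dict(np.load("s5.npz"))
e=np.array([674.6,48.6,232.3])
for th in (-10,-5,0,5,10):
    a=np.radians(th); ax=np.array([np.sin(a),0,-np.cos(a)])
    c=e+[0,0,15.8]
    print(th,"bottom nearedge",proj(f,c+ax*110+[-9,0,0]).round(1),"cap top",proj(f,c-ax*10).round(1),"scene bottom",proj(s5,c+ax*110).round(1))
crop(f,"w5c",215,165,85,100,5.5)
E
```

```text
-10 bottom nearedge [257.3 157.8] cap top [256.7 247.8] scene bottom [305.2 202.6]
-5 bottom nearedge [257.1 167. ] cap top [256.7 246.6] scene bottom [306.3 206.3]
0 bottom nearedge [256.9 176.3] cap top [256.8 245.3] scene bottom [307.5 209.8]
5 bottom nearedge [256.7 185.5] cap top [256.8 244. ] scene bottom [308.7 213.1]
10 bottom nearedge [256.6 194.8] cap top [256.8 242.6] scene bottom [310.  216.2]
```

View pics/w5c.png

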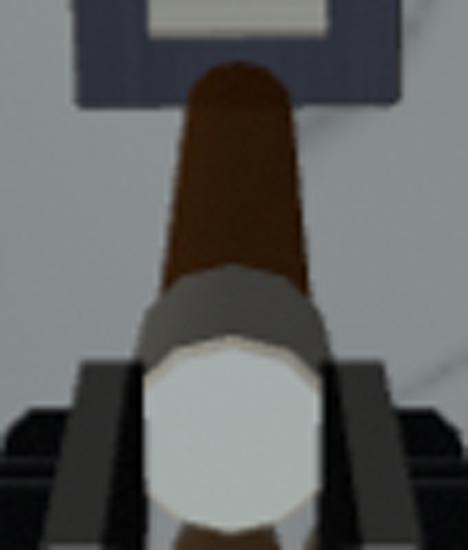

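carry_out --motion '[1.5,0,0.1,-3,0,1.5,-0.2,0.1,-6,0,1.5,-0.2,0.1,-8,0,1.5,-0.2,0.1,-9,0,1.5,-0.2,0.1,-9.4,0,1.5,-0.2,0.1,-9.4,0,1.5,-0.2,0.1,-9.4,0]'

```text
clock: 8.75
ee_pos: [673.6, 51.1, 139.2]
tcp_rot: [[-1.0, -0.018, 0.001], [-0.018, 1.0, 0.0], [-0.001, 0.0, -1.0]]
wrist_force: [-0.8, -0.4, -0.8]
grip_width: 18.3
```

```bash
python3 - <<'E'
from h import *
f,s=wristcam(); a=imaging.grab_frame("scene"); t=imaging.grab_frame("top"); print(s["clock"],s["ee_pos"],s["grip_width"],s["wrist_force"],s["tcp_rot"][:,1])
panel("g5",[(f,190,140,130,180),(a,250,150,110,130)])
E
```

```text
8.75 [673.57605459  51.13445785 139.22214015] 18.32564364303791 [-0.80566232 -0.38241978 -0.77536572] [-1.79130307e-02  9.99839533e-01  1.75862445e-04]
```

View pics/g5.png

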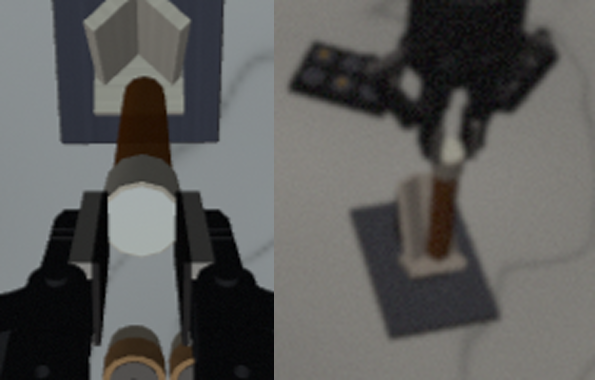

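carry_out --motion '[1.5,-0.2,-0.2,-0.4,0,1.5,-0.2,-0.2,-0.65,0,1.5,-0.9,-0.2,-0.75,0,1.5,-1.6,-0.2,-0.9,0,1.5,-2.3,-0.2,-1.05,0,1.5,-2.3,-0.2,-1.05,0]'

```text
clock: 9.5
ee_pos: [649.2, 49.0, 128.0]
tcp_rot: [[-1.0, -0.018, 0.001], [-0.018, 1.0, 0.0], [-0.001, 0.0, -1.0]]
wrist_force: [1.3, -0.2, 3.6]
grip_width: 18.6
```

```bash
python3 - <<'E'
from h import *
f,s=wristcam(); a=imaging.grab_frame("scene"); print(s["clock"],s["ee_pos"],s["grip_width"],s["wrist_force"],s["tcp_rot"][:,1])
panel("g6",[(f,190,140,130,180),(a,250,150,110,130)])
E
```

```text
9.5 [649.24012511  49.02927327 128.04901731] 18.60889936819064 [ 1.25760186 -0.19907285  3.64700733] [-1.78457247e-02  9.99840751e-01  5.61287851e-05]
```

View pics/g6.png

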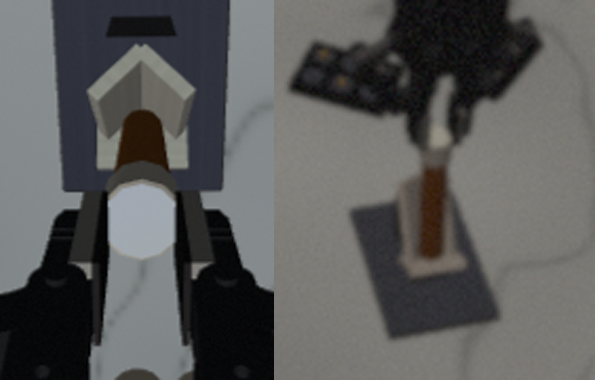

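carry_out --motion '[1.5,-0.9,0,-0.25,0,1.5,-1.8,0,-0.55,0,1.5,-2.7,-0.1,-1.0,0,1.5,-3.6,-0.1,-1.5,0,1.5,-4.2,-0.1,-1.9,0,1.5,-4.2,-0.1,-1.9,0,1.5,-4.2,-0.1,-1.9,0]'

```text
clock: 10.3
ee_pos: [607.2, 48.4, 109.2]
tcp_rot: [[-1.0, -0.018, -0.001], [-0.018, 1.0, 0.001], [0.001, 0.001, -1.0]]
wrist_force: [-7.9, -0.8, 15.4]
grip_width: 18.5
```

```bash
python3 - <<'E'
from h import *
f,s=wristcam(); a=imaging.grab_frame("scene"); print(s["clock"],s["ee_pos"],s["grip_width"],s["wrist_force"],s["tcp_rot"][:,1])
panel("g7",[(f,190,140,130,180),(a,250,150,110,130)])
E
```

```text
10.3 [607.16936864  48.37406651 109.17610341] 18.47378137353105 [-7.86467515 -0.84462728 15.37900699] [-1.80890070e-02  9.99836243e-01  5.24572391e-04]
```

View pics/g7.png

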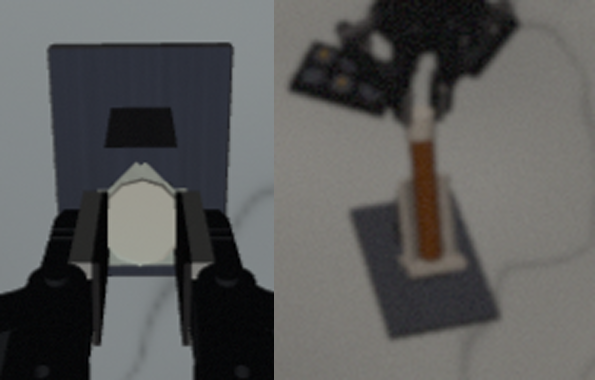

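carry_out --motion '[2.2,0,0,0.1,0,2.6,0,0,0.1,0,3.2,0,0,0.1,0,4.5,0,0,0.1,0,4.5,0,0,0.1,0,4.5,0,0,0.1,0,4.5,0,0,0.1,0]'

```text
clock: 11.1
ee_pos: [607.9, 48.2, 109.5]
tcp_rot: [[-1.0, -0.018, -0.0], [-0.018, 1.0, -0.0], [0.0, -0.0, -1.0]]
wrist_force: [0.3, 0.3, 0.3]
grip_width: 45.1
```

```bash
python3 - <<'E'
from h import *
f,s=wristcam(); a=imaging.grab_frame("scene"); t=imaging.grab_frame("top"); print(s["clock"],s["ee_pos"],s["grip_width"],s["wrist_force"],s["tcp_rot"][:,1])
panel("g8",[(f,190,140,130,180),(a,250,150,110,130),(t,205,130,60,80)])
E
```

```text
11.1 [607.85536457  48.24048315 109.49542868] 45.050912899536264 [0.27336195 0.29647043 0.32303242] [-1.80715515e-02  9.99836691e-01 -1.02472575e-04]
```

View pics/g8.png

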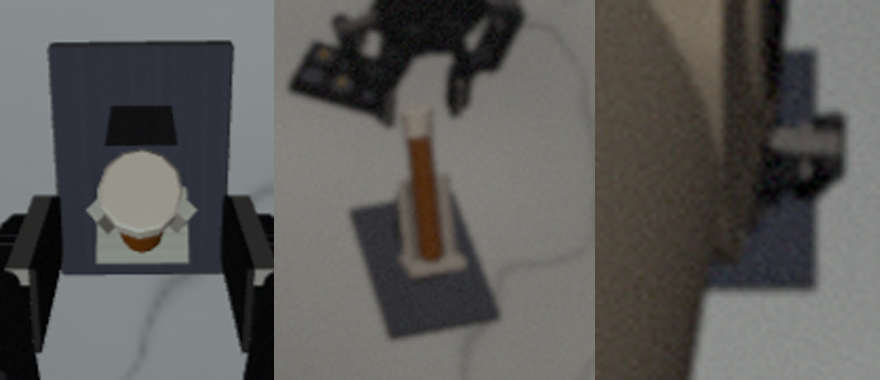

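```bash
python3 - <<'E'
from h import *
f,s=wristcam(); np.savez("w8.npz",**f)
print(onz(f,256.8-.3,232.4-.3,132.3).round(1), "exp proj",proj(f,(601.2,48.6,132.3)).round(1))
crop(f,"w8c",225,200,65,70,7)
E
```

```text
[600.8  47.9 132.3] exp proj [257.7 232.7]
```

View pics/w8c.png

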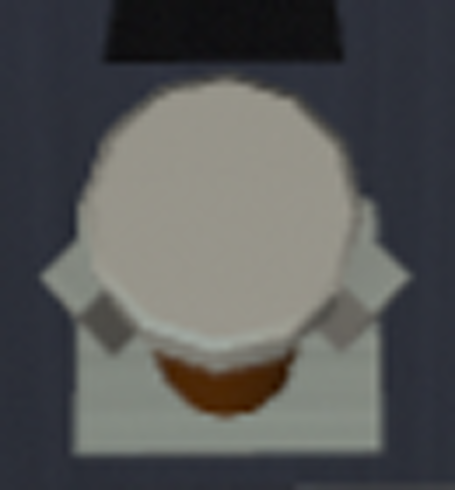

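carry_out --motion '[4.5,-0.1,0,-0.4,0,4.5,-0.1,0,-0.4,0,1.5,-0.1,0,-0.4,0,1.5,-0.1,0,-0.4,0,1.5,-0.1,0,-0.4,0,1.5,-0.1,0,-0.4,0,1.5,-0.1,0,-0.4,0,1.5,-0.1,0,-0.4,0]'

```text
clock: 12.1
ee_pos: [607.0, 48.3, 105.8]
tcp_rot: [[-1.0, -0.018, 0.0], [-0.018, 1.0, 0.0], [-0.0, 0.0, -1.0]]
wrist_force: [-2.1, -0.0, 5.7]
grip_width: 19.0
```

```bash
python3 - <<'E'
from h import *
f,s=wristcam(); a=imaging.grab_frame("scene"); print(s["clock"],s["ee_pos"],s["grip_width"],s["wrist_force"])
panel("g9",[(f,190,140,130,180),(a,250,150,110,130)])
E
```

```text
12.1 [606.9863656   48.26376296 105.8051786 ] 18.95022769759232 [-2.14411059 -0.00653955  5.73221814]
```

View pics/g9.png

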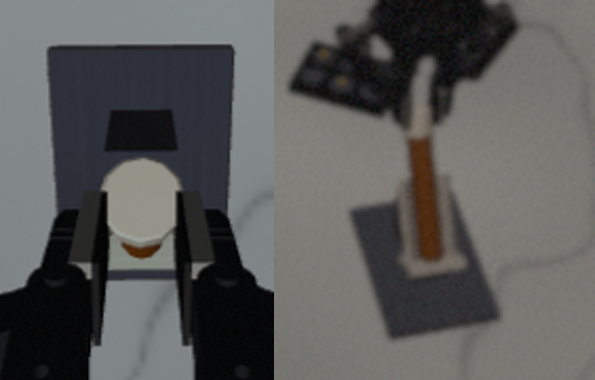

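carry_out --motion '[1.5,-0.1,0,0.15,0,1.5,-0.23,0,0.33,0,1.5,-0.45,0,0.2,0,1.5,-0.7,0,0.05,0,1.5,-0.95,0,-0.1,0,1.5,-1.2,0,-0.3,0,1.5,-1.4,0,-0.5,0,1.5,-1.55,0,-0.65,0,1.5,-1.75,0,-0.85,0,1.5,-1.9,0,-1.05,0]'

```text
clock: 13.2
ee_pos: [587.3, 48.4, 94.7]
tcp_rot: [[-1.0, -0.018, -0.001], [-0.018, 1.0, 0.0], [0.001, 0.0, -1.0]]
wrist_force: [-0.5, -0.4, 0.6]
grip_width: 14.9
```

carry_out --motion '[1.5,0,0,0,0]'

```text
clock: 13.3
ee_pos: [587.0, 48.3, 94.4]
tcp_rot: [[-1.0, -0.018, -0.002], [-0.018, 1.0, -0.0], [0.002, -0.0, -1.0]]
wrist_force: [-0.3, 0.5, -0.6]
grip_width: 15.2
```

```bash
python3 - <<'E'
from h import *
f,s=wristcam(); a=imaging.grab_frame("scene"); print(s["clock"],s["ee_pos"],s["grip_width"],s["wrist_force"])
panel("g10",[(f,190,140,130,180),(a,250,150,110,130)])
E
```

```text
13.3 [586.96353631  48.32907126  94.42369488] 15.225519421846966 [-0.27002812  0.54859596 -0.5910749 ]
```

View pics/g10.png

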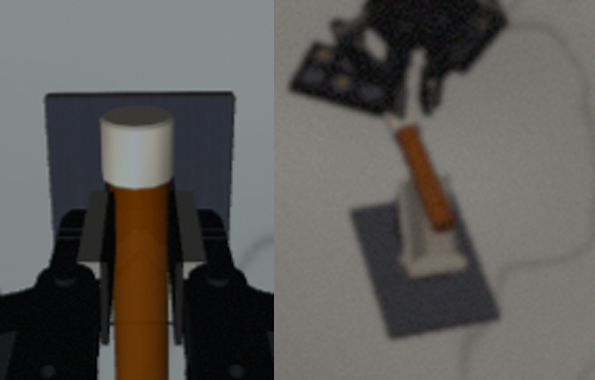

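```bash
python3 - <<'E'
from h import *
f,s=wristcam(); a=imaging.grab_frame("scene"); np.savez("w10.npz",**f)
print(s["clock"],s["grip_width"])
panel("g11",[(f,210,180,90,204)])
panel("g12",[(a,260,160,80,80)])
E
```

```text
13.4 14.901505569465154
```

View pics/g11.png

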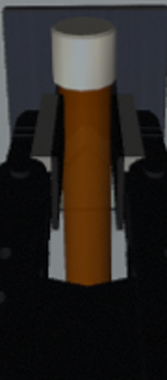

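View pics/g12.png

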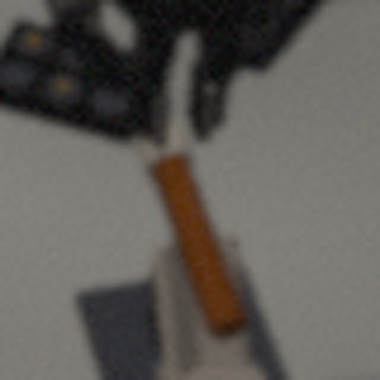

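```bash
python3 - <<'E'
from h import *
f=dict(np.load("w10.npz")); a=imaging.grab_frame("scene")
def ony(f,u,v,y):
    o,d=ray(f,u,v); return o+d*(y-o[1])/d[1]
for p in ((230,330),(170,160),(145,150)):
    print(p,[ony(a,260+p[0]/4.75-.4,160+p[1]/4.75-.4,y).round(1) for y in (48.3,)])
# wrist cap rays: end-face centre, junction, in camera
k=380/204
for n,p,w in (("end",(83,28),64),("junction",(84,88),61)):
    u,v=210+p[0]/k-.3,180+p[1]/k-.3; o,d=ray(f,u,v); K=f["camera_matrix"]
    wpx=w/k; depth=24*K[0,0]/wpx; dd=d/np.dot(d,-f["attitude"][:,2]); print(n,(u,v),(o+dd*depth).round(1), "dir",dd.round(3),o.round(1))
E
```

```text
(230, 330) [array([692.7,  48.3,  96. ])]
(170, 160) [array([582.4,  48.3,  91.7])]
(145, 150) [array([539. ,  48.3,  53.3])]
end (254.2578947368421, 194.7315789473684) [569.   46.2  83.2] dir [ 0.331 -0.003 -0.944] [507.1  46.7 259.9]
junction (254.79473684210524, 226.94210526315788) [594.5  47.   82. ] dir [ 0.445  0.002 -0.906] [507.1  46.7 259.9]
```

carry_out --motion '[1.5,0,0,0.5,0,1.5,0,0,1.2,0,1.5,0,0,2.2,0,1.5,0,0,3.5,0,1.5,0,0,5,0,1.5,0,0,7,0,1.5,0,0,9,0,1.5,0,0,10,0]'

```text
clock: 14.35
ee_pos: [588.7, 48.3, 197.8]
tcp_rot: [[-1.0, -0.018, 0.003], [-0.018, 1.0, 0.001], [-0.003, 0.001, -1.0]]
wrist_force: [-0.1, 1.2, -0.0]
grip_width: 14.8
```

```bash
python3 - <<'E'
from h import *
f,s=wristcam(); a=imaging.grab_frame("scene"); print(s["clock"],s["ee_pos"],s["grip_width"],s["wrist_force"])
panel("g13",[(f,190,140,130,180),(a,250,150,110,130)]); np.savez("w13.npz",**f)
E
```

```text
14.35 [588.74078568  48.25667932 197.80103091] 14.816608099001256 [-0.07742123  1.22022137 -0.01947815]
```

View pics/g13.png

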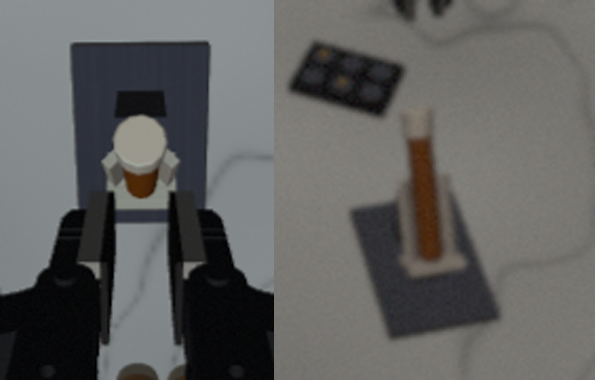

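```bash
python3 - <<'E'
from h import *
f,s=wristcam(); np.savez("w14.npz",**f); print(s["ee_pos"],s["clock"])
im=f["frame"][185:240,235:285]; hs=cv2.cvtColor(im,cv2.COLOR_RGB2HSV)
m=((im.min(2)>120)&(hs[...,1]<60)).astype(np.uint8)
print("exp",proj(f,(601.2,48.6,132.3)).round(1), onz(f,256.,205.1,132.3).round(1))
crop(f,"w14c",235,185,50,60,8)
E
```

```text
[588.71947628  48.40006903 196.95882825] 14.45
exp [256.7 207.1] [599.2  48.  132.3]
```

View pics/w14c.png

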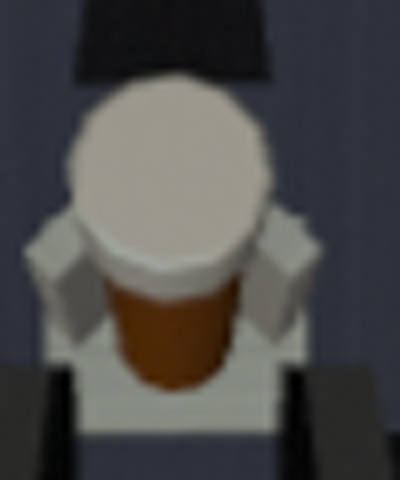

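carry_out --motion '[4.5,0,0,0,0,4.5,1.8,0,-2,0,4.5,1.8,0,-4,0,4.5,1.8,0,-6.5,0,4.5,1.8,0,-9.15,0,4.5,1.8,0,-9.15,0,4.5,1.8,0,-9.15,0,0,1.8,0,-9.15,0,0,1.8,0,-9.15,0,0,1.8,0,-9.15,0]'

```text
clock: 15.5
ee_pos: [606.6, 48.3, 105.0]
tcp_rot: [[-1.0, -0.018, 0.002], [-0.018, 1.0, 0.001], [-0.002, 0.0, -1.0]]
wrist_force: [-1.8, -0.2, 6.3]
grip_width: 19.3
```

carry_out --motion '[0,0,0,0,0,0,0,0,0,0,0,0,0,0,0]'

```text
clock: 15.8
ee_pos: [606.6, 48.3, 105.0]
tcp_rot: [[-1.0, -0.018, 0.002], [-0.018, 1.0, 0.001], [-0.002, 0.001, -1.0]]
wrist_force: [-1.9, -1.5, 6.1]
grip_width: 19.4
```

```bash
python3 - <<'E'
from h import *
f,s=wristcam(); print(s["clock"],s["ee_pos"],s["grip_width"],s["wrist_force"])
panel("g15",[(f,190,140,130,180)])
E
```

```text
15.8 [606.57465096  48.31609141 105.0241803 ] 19.431588794582815 [-1.87541311 -1.45738928  6.08333917]
```

View pics/g15.png

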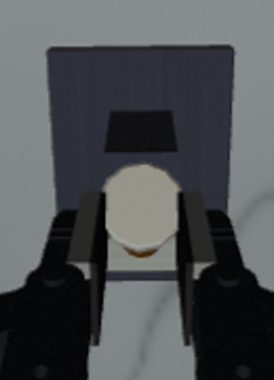

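carry_out --motion '[0,-0.6,0,0.85,0,0,-1.2,0,1.7,0,0,-1.8,0,2.6,0,0,-2.55,0,3.65,0,0,-2.55,0,3.65,0,0,-2.55,0,3.65,0]'

```text
clock: 16.45
ee_pos: [580.5, 48.5, 140.6]
tcp_rot: [[-1.0, -0.018, 0.001], [-0.018, 1.0, 0.0], [-0.001, 0.0, -1.0]]
wrist_force: [0.8, -0.5, 0.2]
grip_width: 19.4
```

```bash
python3 - <<'E'
from h import *
f,s=wristcam(); a=imaging.grab_frame("scene"); print(s["clock"],s["ee_pos"],s["grip_width"],s["wrist_force"])
panel("g16",[(f,190,140,130,180),(a,250,150,110,130)])
E
```

```text
16.45 [580.45923583  48.49717145 140.62501961] 19.35446801740848 [ 0.82584384 -0.47574404  0.2349173 ]
```

View pics/g16.png

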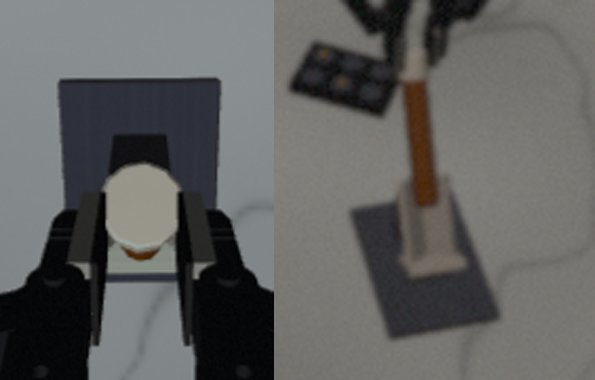

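carry_out --motion '[0,-0.35,0,-0.2,0,0,-0.65,0,-0.45,0,0,-1.0,0,-0.7,0,0,-1.3,0,-0.9,0,0,-1.3,0,-0.9,0]'

```text
clock: 17.05
ee_pos: [567.1, 48.2, 130.8]
tcp_rot: [[-1.0, -0.018, -0.0], [-0.018, 1.0, -0.0], [0.0, -0.0, -1.0]]
wrist_force: [2.5, -0.7, 0.5]
grip_width: 19.0
```

```bash
python3 - <<'E'
from h import *
f,s=wristcam(); a=imaging.grab_frame("scene"); print(s["clock"],s["ee_pos"],s["grip_width"],s["wrist_force"])
panel("g17",[(f,190,140,130,180),(a,250,150,110,130)])
E
```

```text
17.05 [567.09538698  48.1785456  130.7808418 ] 18.958609159169427 [ 2.54697212 -0.69967426  0.50015265]
```

View pics/g17.png

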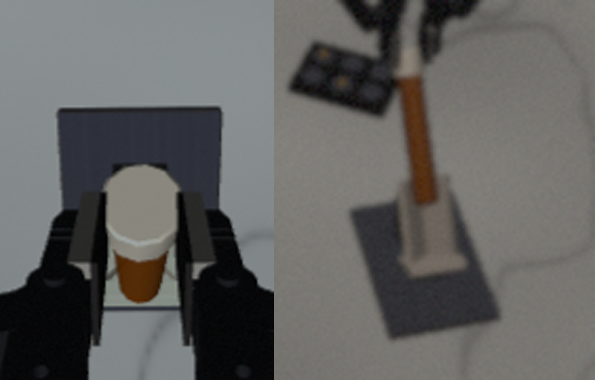

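carry_out --motion '[0,-0.3,0,-0.25,0,0,-0.6,0,-0.55,0,0,-0.85,0,-0.85,0,0,-1.1,0,-1.1,0,0,-1.1,0,-1.1,0]'

```text
clock: 17.65
ee_pos: [555.8, 48.4, 119.7]
tcp_rot: [[-1.0, -0.018, -0.001], [-0.018, 1.0, 0.0], [0.001, 0.0, -1.0]]
wrist_force: [-0.0, 0.0, 4.7]
grip_width: 17.2
```

```bash
python3 - <<'E'
from h import *
f,s=wristcam(); a=imaging.grab_frame("scene"); print(s["clock"],s["ee_pos"],s["grip_width"],s["wrist_force"])
panel("g18",[(f,190,140,130,180),(a,250,150,110,130)])
E
```

```text
17.65 [555.75835039  48.4360712  119.71316858] 17.246949428017974 [-0.01194916  0.04062223  4.65112173]
```

View pics/g18.png

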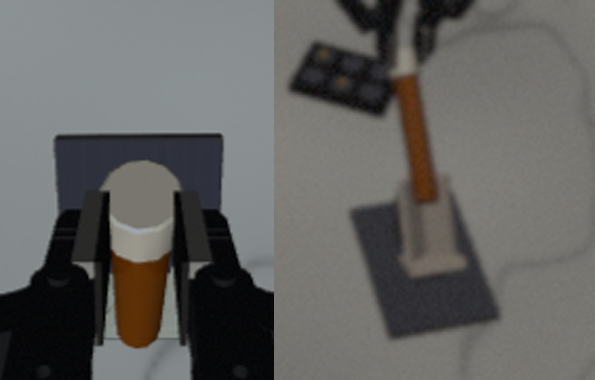

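```bash
python3 - <<'E'
from h import *
f,s=wristcam(); np.savez("w18.npz",**f); print(s["grip_width"],s["wrist_force"])
e=s["ee_pos"]
for th in (50,55,60):
  for dz in (0,5):
    a=np.radians(th); z=np.array([-np.sin(a),0,np.cos(a)]); C=e+[0,0,18.7+dz]
    print(th,dz,"end",proj(f,C+10*z).round(1),"junc-axis",proj(f,C-10*z).round(1),"bottom",proj(f,C-110*z).round(1),"bot far/under edge",proj(f,C-110*z+9*np.array([np.cos(a),0,np.sin(a)])).round(1))
crop(f,"w18c",225,200,65,110,5)
E
```

```text
17.382039083031017 [-0.898171    1.32508659  5.39631882]
50 0 end [257.1 233.2] junc-axis [256.6 245.2] bottom [255.1 281.4] bot far/under edge [254.9 291.2]
50 5 end [257.1 237.3] junc-axis [256.6 249.3] bottom [255.1 284.8] bot far/under edge [254.9 294.9]
55 0 end [257.1 231.8] junc-axis [256.6 246.5] bottom [254.9 291.8] bot far/under edge [254.8 301.8]
55 5 end [257.2 235.9] junc-axis [256.6 250.6] bottom [254.9 295.4] bot far/under edge [254.8 305.7]
60 0 end [257.1 230.5] junc-axis [256.6 247.7] bottom [254.8 302.4] bot far/under edge [254.7 312.6]
60 5 end [257.2 234.6] junc-axis [256.6 251.9] bottom [254.8 306.3] bot far/under edge [254.6 316.9]
```

View pics/w18c.png

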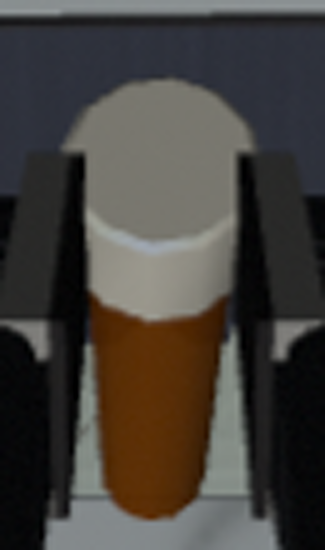

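carry_out --motion '[0,0,0,0.3,0,0,0,0,1,0,0,0,0,2,0,0,0,0,3.5,0,0,0,0,3.5,0]'

```text
clock: 18.3
ee_pos: [557.0, 48.1, 157.0]
tcp_rot: [[-1.0, -0.018, 0.002], [-0.018, 1.0, 0.001], [-0.002, 0.001, -1.0]]
wrist_force: [-1.3, 0.4, -0.1]
grip_width: 18.0
```

```bash
python3 - <<'E'
from h import *
f,s=wristcam(); a=imaging.grab_frame("scene"); print(s["clock"],s["ee_pos"],s["grip_width"],s["wrist_force"])
panel("g19",[(f,190,140,130,180),(a,250,130,130,150)]); np.savez("w19.npz",**f)
e=s["ee_pos"]
for th in (50,55,60,65):
    a=np.radians(th); z=np.array([-np.sin(a),0,np.cos(a)]); C=e+[0,0,18.7]
    print(th,"end",proj(f,C+10*z).round(1),"bot far edge",proj(f,C-110*z+9*np.array([np.cos(a),0,np.sin(a)])).round(1))
E
```

```text
18.3 [556.97779246  48.11158169 157.01529947] 17.951947674017106 [-1.30110289  0.36185711 -0.13075973]
50 end [257.1 233.3] bot far edge [255. 291.]
55 end [257.1 231.9] bot far edge [254.8 301.6]
60 end [257.2 230.6] bot far edge [254.7 312.4]
65 end [257.2 229.4] bot far edge [254.6 323.5]
```

View pics/g19.png

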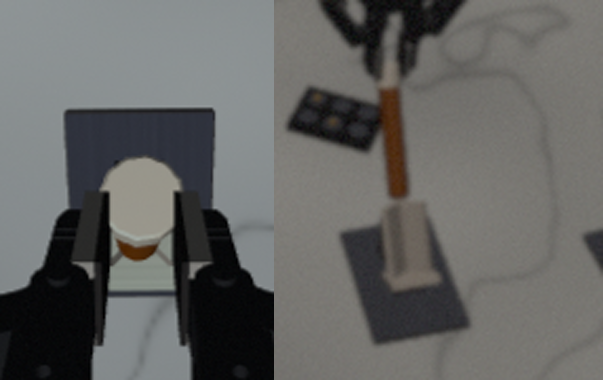

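carry_out --motion '[0,0,0.3,1,0,0,0,1.3,2,0,0,0,3.3,3,0,0,0,6,4,0.5,0,0,9,5,1,0,0,12,5.5,1.5,0,0,15,6,2,0,0,18,6,3,0,0.5,20.5,6,3.5,0,0.9,22,6,3.8]'

```text
clock: 19.4
ee_pos: [564.9, 271.5, 214.9]
tcp_rot: [[-0.996, -0.088, -0.0], [-0.088, 0.996, 0.0], [0.0, 0.0, -1.0]]
wrist_force: [-0.3, -0.1, -0.3]
grip_width: 17.5
```

carry_out --motion '[0,0,0.7,0,0,0,0,0.7,0,0]'

```text
clock: 19.6
ee_pos: [565.3, 275.5, 214.7]
tcp_rot: [[-0.996, -0.085, -0.001], [-0.085, 0.996, -0.001], [0.001, -0.001, -1.0]]
wrist_force: [-0.9, -0.4, -0.9]
grip_width: 17.4
```

```bash
python3 - <<'E'
from h import *
f,s=wristcam(); a=imaging.grab_frame("scene"); print(s["clock"],s["ee_pos"],s["grip_width"],s["wrist_force"],s["tcp_rot"][:,1])
panel("g20",[(f,190,140,130,180),(a,330,80,180,180)]); np.savez("w20.npz",**f)
e=s["ee_pos"]; h=np.array([-.9965,-.0837,0])
for th in (0,20,30,35,40,45,50,55):
    t=np.radians(th); z=np.sin(t)*h+[0,0,np.cos(t)]; C=e+[0,0,18.7]; xx=-np.cos(t)*h+[0,0,np.sin(t)]
    print(th,"end",proj(f,C+10*z).round(1),"bot far edge",proj(f,C-110*z+8.5*xx).round(1),proj(a,C-110*z).round(1))
E
```

```text
19.6 [565.25614969 275.54086812 214.70662755] 17.355386531429957 [-0.92038389 -0.40171725 -0.90150933] [-8.46486160e-02  9.96410662e-01 -6.36701511e-04]
0 end [256.9 248. ] bot far edge [256.9 193.8] [388.9 165.3]
20 end [257.  242.2] bot far edge [256.8 231.1] [397.1 174.2]
30 end [257.  239.1] bot far edge [256.8 250.4] [401.5 176.9]
35 end [257.  237.6] bot far edge [256.7 260.2] [403.8 177.7]
40 end [257.  236.1] bot far edge [256.7 270.2] [406.  178.2]
45 end [257.  234.6] bot far edge [256.7 280.4] [408.3 178.3]
50 end [257.  233.2] bot far edge [256.7 290.7] [410.6 178.1]
55 end [257.  231.8] bot far edge [256.7 301.3] [412.8 177.4]
```

View pics/g20.png

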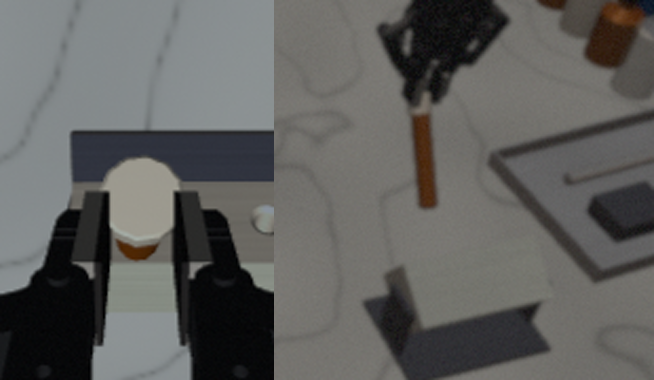

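```bash
python3 - <<'E'
from h import *
f=dict(np.load("w20.npz")); crop(f,"w20c",225,200,65,75,8)
E
```

```text
(no output)
```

View pics/w20c.png

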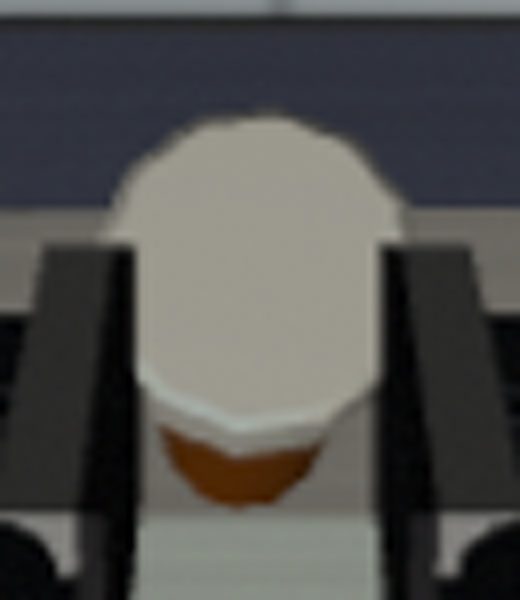

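```bash
python3 - <<'E'
from h import *
f=dict(np.load("w20.npz")); e=np.array([565.26,275.54,214.7]); h=np.array([-.9965,-.0837,0])
from scipy.optimize import fsolve
o,d=ray(f,257,233.4); dd=d/np.dot(d,-f["attitude"][:,2])
for dep in (168,171.5,175): 
    E=o+dd*dep; print(dep,"E-e",(E-e).round(1))
    g=lambda t: proj(f,E-120*(np.sin(t)*h+[0,0,np.cos(t)])+8.5*(-np.cos(t)*h+[0,0,np.sin(t)]))[1]-262.8
    t=fsolve(lambda t:g(t[0]),[.6])[0]; zz=np.sin(t)*h+[0,0,np.cos(t)]
    print(np.degrees(t),"C-e",(E-10*zz-e).round(1),"bottom-e",(E-120*zz-e).round(1))
E
```

```text
168 E-e [-1.8 -0.1 14.2]
37.99408613193702 C-e [4.3 0.4 6.3] bottom-e [ 71.8   6.1 -80.3]
171.5 E-e [-0.2  0.  11.1]
38.172726012766944 C-e [6.  0.5 3.2] bottom-e [ 73.7   6.2 -83.3]
175 E-e [1.4 0.2 7.9]
38.35145104613434 C-e [7.6 0.7 0.1] bottom-e [ 75.6   6.4 -86.2]
```

```bash
python3 - <<'E'
from h import *
a=imaging.grab_frame("scene"); t=imaging.grab_frame("top"); f,s=wristcam(); np.savez("s21.npz",**a); np.savez("w21.npz",**f)
print(s["ee_pos"],s["grip_width"],s["clock"])
panel("g21",[(a,375,115,60,70),(t,80,90,110,100)])
e=s["ee_pos"]
for n,p in {"tcp":e,"grasp":e+[0,0,18.7],"Bnom":e+[67.5,5.7,-68.2],"Bmeas":e+[69.6,6,-77],"Cnom":e+[0,0,18.7],"Cmeas":e+[2.4,.2,9.9]}.items(): print(n,proj(a,p).round(1), ((proj(a,p)-[375,115])*380/70).round(0))
E
```

```text
[565.6393235  273.88325721 215.23769299] 17.76952941220903 19.8
tcp [397. 135.] [120. 109.]
grasp [398.9 128.3] [130.  72.]
Bnom [404.5 178.2] [160. 343.]
Bmeas [404.1 181.6] [158. 362.]
Cnom [398.9 128.3] [130.  72.]
Cmeas [398.6 132.2] [128.  93.]
```

View pics/g21.png

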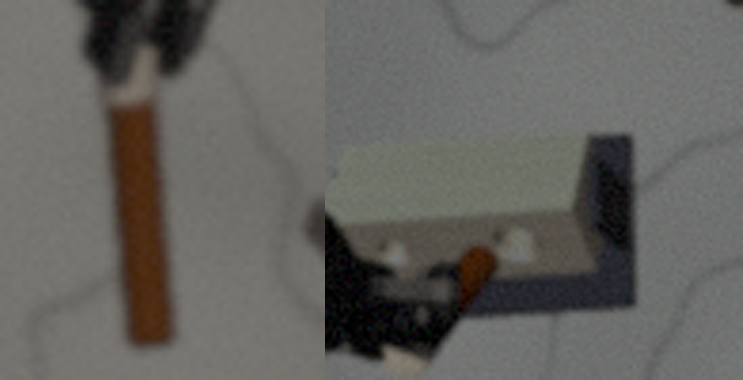

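```bash
python3 - <<'E'
from h import *
t=imaging.grab_frame("top"); a=dict(np.load("s21.npz")); f=dict(np.load("w21.npz")); s=state(); e=s["ee_pos"]; print(e,s["clock"])
k=380/70
rs=ray(a,375+150/k-.4,115+338/k-.4); rw=ray(f,256.8,253); rt=ray(t,80+(478-325)/3.8-.4,90+262/3.8-.4)
for n,r in (("w+s",[rw,rs]),("w+t",[rw,rt]),("s+t",[rs,rt]),("all",[rw,rs,rt])):
    p,er=tri(r); print(n,(p-e).round(1),p.round(1),np.round(er,1))
for n,p in {"tcp":e,"Bnom":e+[67.5,5.7,-68.2],"Bmeas":e+[69.6,6,-77]}.items(): print(n,proj(t,p).round(1),((proj(t,p)-[80,90])*3.8+[325,0]).round(0))
E
```

```text
[565.56940939 274.31362626 215.28729219] 19.9
w+s [ 62.4   3.6 -68.8] [628.  277.9 146.5] [1.3 1.3]
w+t [ 60.4   3.8 -66.3] [626.  278.1 149. ] [1.3 1.3]
s+t [ 60.4   4.  -70.8] [625.9 278.4 144.5] [0.5 0.5]
all [ 61.5   3.9 -69.1] [627.  278.2 146.1] [1.8 1.2 1.3]
tcp [105.3 180.6] [421. 344.]
Bnom [119.1 155.1] [474. 247.]
Bmeas [120.7 155.1] [480. 247.]
```

carry_out --motion '[0,0.4,0.1,-1,0,0,0.8,0.2,-2.5,0,0,1.2,0.25,-3.7,0,0,1.2,0.25,-4.1,0,0,1.2,0.25,-4.1,0]'

```text
clock: 20.4
ee_pos: [577.0, 277.4, 172.7]
tcp_rot: [[-0.996, -0.084, -0.002], [-0.084, 0.996, -0.001], [0.002, -0.001, -1.0]]
wrist_force: [-0.6, 0.1, 0.2]
grip_width: 17.5
```

```bash
python3 - <<'E'
from h import *
f,s=wristcam(); a=imaging.grab_frame("scene"); t=imaging.grab_frame("top"); print(s["clock"],s["ee_pos"],s["grip_width"],s["wrist_force"])
panel("g22",[(f,200,180,110,130),(a,365,130,90,100),(t,90,110,80,70)]); 
for n,f_ in (("w22",f),("s22",a),("t22",t)): np.savez(n+".npz",**f_)
E
```

```text
20.4 [577.03136367 277.36584569 172.71376514] 17.495689524764078 [-0.64563402  0.08108174  0.16875595]
```

View pics/g22.png

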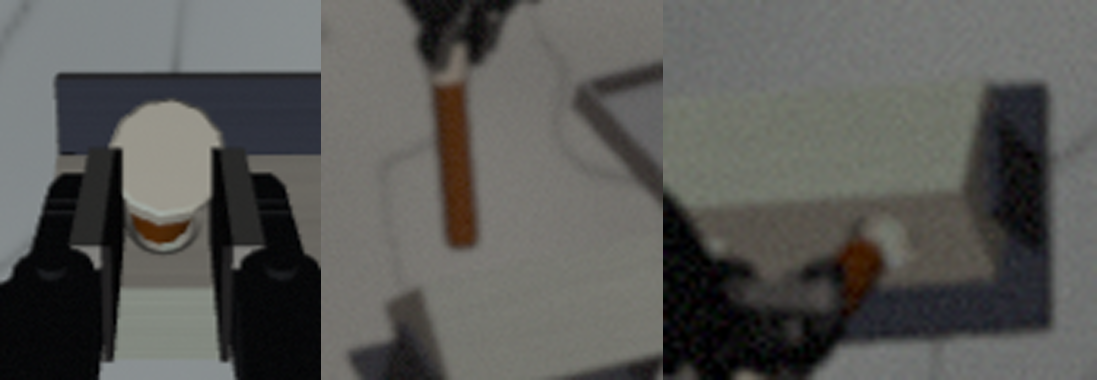

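carry_out --motion '[0,0.5,0.04,-0.65,0,0,1.0,0.08,-1.3,0,0,1.35,0.1,-1.85,0,0,1.65,0.14,-2.2,0,0,1.65,0.14,-2.2,0]'

```text
clock: 21.05
ee_pos: [594.0, 279.0, 151.2]
tcp_rot: [[-0.996, -0.084, -0.001], [-0.084, 0.996, -0.001], [0.001, -0.001, -1.0]]
wrist_force: [-0.0, 0.4, -0.9]
grip_width: 17.4
```

```bash
python3 - <<'E'
from h import *
f,s=wristcam(); a=imaging.grab_frame("scene"); t=imaging.grab_frame("top"); print(s["clock"],s["ee_pos"],s["grip_width"],s["wrist_force"])
panel("g23",[(f,200,180,110,130),(a,365,130,90,100),(t,90,110,80,70)]); 
for n,f_ in (("w23",f),("s23",a),("t23",t)): np.savez(n+".npz",**f_)
E
```

```text
21.05 [593.99429068 278.95087826 151.21637154] 17.368650559752673 [-0.00089635  0.44258097 -0.85023692]
```

View pics/g23.png

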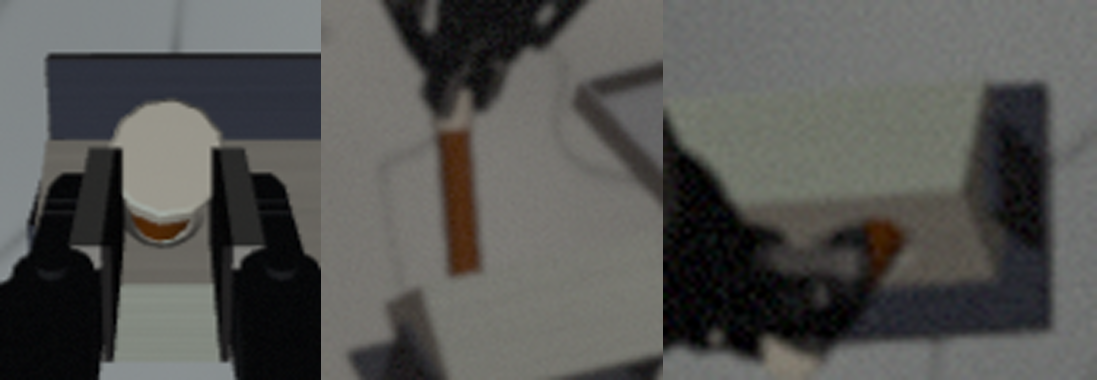

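carry_out --motion '[0,0.15,0.01,-0.2,0,0,0.3,0.02,-0.4,0,0,0.1,0.01,-0.58,0,0,-0.1,0,-0.76,0,0,-0.5,-0.04,-1.12,0,0,-0.87,-0.07,-1.5,0,0,-1.23,-0.1,-1.93,0,0,-1.23,-0.1,-1.93,0]'

```text
clock: 22.0
ee_pos: [580.9, 278.2, 132.2]
tcp_rot: [[-0.996, -0.085, -0.001], [-0.085, 0.996, -0.0], [0.001, -0.0, -1.0]]
wrist_force: [-0.0, 0.3, 1.9]
grip_width: 17.7
```

```bash
python3 - <<'E'
from h import *
f,s=wristcam(); a=imaging.grab_frame("scene"); t=imaging.grab_frame("top"); print(s["clock"],s["ee_pos"],s["grip_width"],s["wrist_force"])
panel("g24",[(f,200,180,110,130),(a,365,130,90,100),(t,90,110,80,70)]); 
for n,f_ in (("w24",f),("s24",a),("t24",t)): np.savez(n+".npz",**f_)
E
```

```text
22.0 [580.88971272 278.21143222 132.24902971] 17.74413493648916 [-0.03991485  0.30530095  1.87189799]
```

View pics/g24.png

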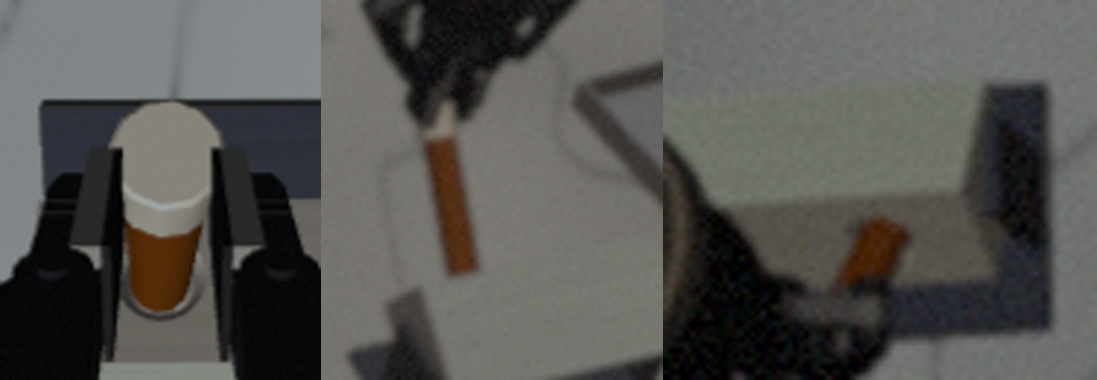

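carry_out --motion '[0,-0.3,-0.03,-0.44,0,0,-0.6,-0.06,-0.87,0,0,-0.9,-0.08,-1.33,0,0,-1.13,-0.1,-1.8,0,0,-1.13,-0.1,-1.8,0]'

```text
clock: 22.65
ee_pos: [569.4, 276.9, 113.8]
tcp_rot: [[-0.996, -0.085, -0.001], [-0.085, 0.996, -0.001], [0.002, -0.001, -1.0]]
wrist_force: [-0.4, 0.5, 0.2]
grip_width: 0.9
```

```bash
python3 - <<'E'
from h import *
f,s=wristcam(); a=imaging.grab_frame("scene"); t=imaging.grab_frame("top"); print(s["clock"],s["ee_pos"],s["grip_width"],s["wrist_force"])
panel("g25",[(f,200,180,110,130),(a,365,130,90,100),(t,90,110,80,70)]); 
for n,f_ in (("w25",f),("s25",a),("t25",t)): np.savez(n+".npz",**f_)
E
```

```text
22.65 [569.40183691 276.945098   113.79493343] 0.8876711969680176 [-0.4040375   0.4952493   0.18212137]
```

View pics/g25.png

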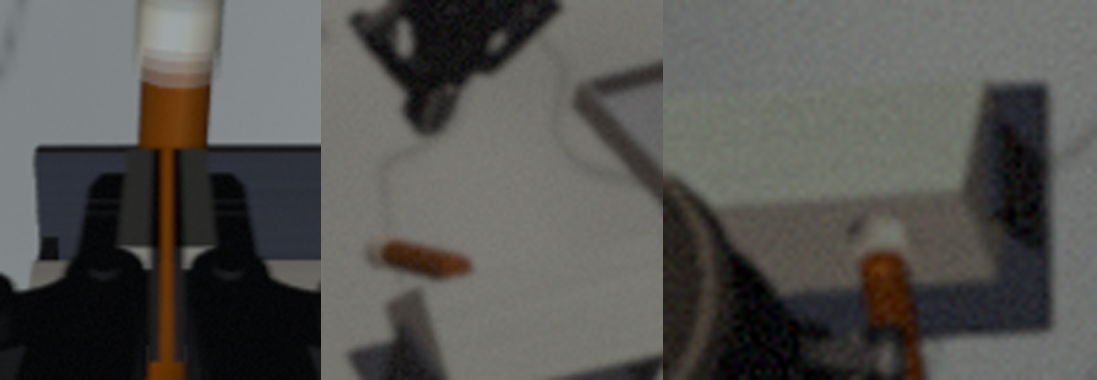

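carry_out --motion '[4,0,0,1,0,4,0,0,2,0,4,0,0,3,0,4,0,0,5,0]'

```text
clock: 23.2
ee_pos: [569.9, 277.0, 165.3]
tcp_rot: [[-0.996, -0.084, -0.001], [-0.084, 0.996, -0.001], [0.001, -0.001, -1.0]]
wrist_force: [0.2, 0.7, 0.1]
grip_width: 39.9
```

```bash
python3 - <<'E'
from h import *
f,s=wristcam(); a=imaging.grab_frame("scene"); t=imaging.grab_frame("top"); print(s["clock"],s["ee_pos"],s["grip_width"],s["wrist_force"])
cv2.imwrite("pics/w26.png",f["frame"][:,:,::-1])
panel("g26",[(a,300,80,190,170),(t,60,90,190,180)]); 
E
```

```text
23.2 [569.92650405 276.99939582 165.25976055] 39.9129997544308 [0.22439422 0.67943487 0.12386837]
```

View pics/g26.png

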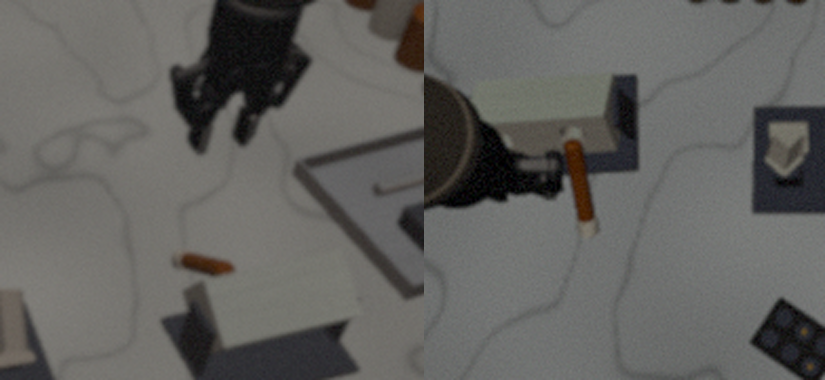

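View pics/w26.png

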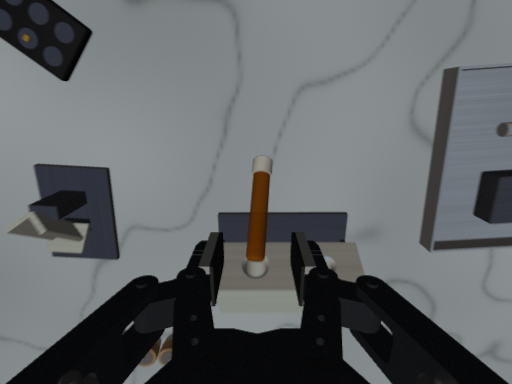

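```bash
python3 - <<'E'
from h import *
f,s=wristcam(); a=imaging.grab_frame("scene"); t=imaging.grab_frame("top"); print(s["clock"],s["ee_pos"])
for n,f_ in (("w27",f),("s27",a),("t27",t)): np.savez(n+".npz",**f_)
panel("g27",[(f,225,145,80,140),(a,365,180,70,40)]); panel("g28",[(t,115,135,60,75)])
E
```

```text
23.35 [571.18262161 277.54777372 166.79258784]
```

View pics/g27.png

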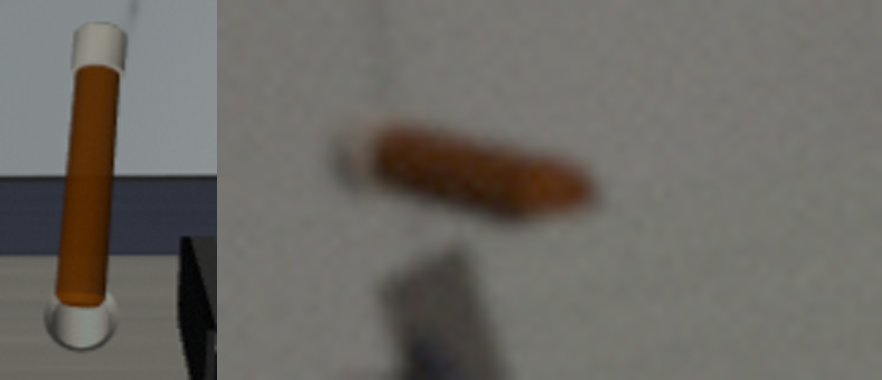

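View pics/g28.png

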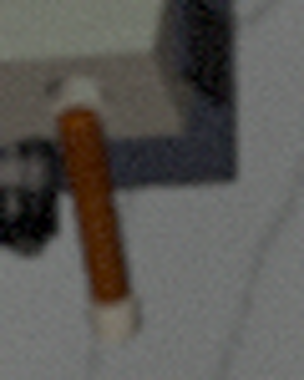

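```bash
python3 - <<'E'
from h import *
f,a,t=[dict(np.load(n+"27.npz")) for n in "wst"]
B=[ray(f,255,252.5),ray(a,403.8,199.8),ray(t,130.5,157)]
C=[ray(f,261,157),ray(a,378.5,195.8),ray(t,138,199)]
for n,R in (("B",B),("cap",C)):
    for m,r in (("w+s",R[:2]),("w+t",[R[0],R[2]]),("s+t",R[1:]),("all",R)):
        p,er=tri(r); print(n,m,p.round(1),np.round(er,1))
b=tri(B)[0];c=tri(C)[0]; print(np.linalg.norm(b-c),(c-b)/np.linalg.norm(b-c))
E
```

```text
B w+s [643.3 284.9  85.8] [3.4 3.4]
B w+t [645.7 281.9  78.5] [0.4 0.4]
B s+t [644.8 283.2  86.3] [4.4 4.4]
B all [643.9 283.1  84.9] [1.9 5.2 3.7]
cap w+s [555.  279.8   6.1] [2.1 2.1]
cap w+t [555.9 281.7   7.1] [0.2 0.2]
cap s+t [555.5 279.2   7.9] [2.2 2.2]
cap all [555.4 280.3   7. ] [1.4 2.9 1.5]
117.88241023338854 [-0.75036482 -0.02333347 -0.66061198]
```

carry_out --motion '[4.5,1.6,0.3,0,0,4.5,1.6,0.3,-4,0,4.5,1.6,0.3,-8,0,4.5,1.6,0.3,-12,0,4.5,1.6,0.3,-14.5,0,4.5,1.6,0.3,-15.7,0,4.5,1.6,0.3,-15.7,0,4.5,1.6,0.3,-15.7,0]'

```text
clock: 24.3
ee_pos: [586.9, 280.3, 8.7]
tcp_rot: [[-0.996, -0.084, 0.001], [-0.084, 0.996, 0.0], [-0.001, 0.0, -1.0]]
wrist_force: [0.1, -0.2, 0.7]
grip_width: 45.0
```

```bash
python3 - <<'E'
from h import *
f,s=wristcam(); print(s["clock"],s["ee_pos"],s["grip_width"],s["wrist_force"])
panel("g29",[(f,150,130,220,254)])
E
```

```text
24.3 [586.92439834 280.28623424   8.70620262] 44.96487148549749 [ 0.0873605  -0.2430367   0.72663281]
```

View pics/g29.png

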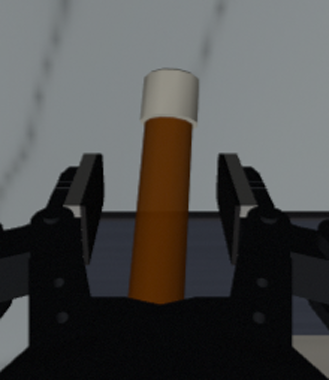

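Vial body lies between the pads, well centred. Close on it.

carry_out --motion '[0,0,0,0,0,0,0,0,0,0,0,0,0,0,0,0,0,0,0,0,0,0,0,0,0,0,0,0,0,0]'

```text
clock: 24.95
ee_pos: [586.8, 280.4, 8.7]
tcp_rot: [[-0.996, -0.084, 0.001], [-0.084, 0.996, 0.001], [-0.001, 0.001, -1.0]]
wrist_force: [-1.3, -1.2, 7.5]
grip_width: 17.8
```

```bash
python3 - <<'E'
from h import *
f,s=wristcam(); print(s["clock"],s["ee_pos"],s["grip_width"],s["wrist_force"]); np.savez("w30.npz",**f)
panel("g30",[(f,150,130,220,254)])
E
```

```text
24.95 [586.84749441 280.38872194   8.7465441 ] 17.79036548743093 [-1.34043626 -1.18066255  7.47615399]
```

View pics/g30.png

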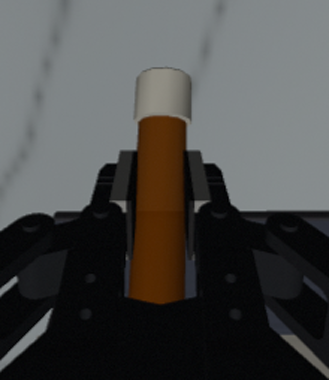

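carry_out --motion '[0,-0.6,-0.05,0.1,0,0,-1.6,-0.1,0.4,0,0,-3,-0.2,1,0,0,-5,-0.3,3,0,0,-5,-0.3,6,0,0,-5,-0.3,9.5,0,0,-5,-0.3,12.5,0,0,-5,-0.3,14,0,0,-5,-0.3,14,0]'

```text
clock: 25.9
ee_pos: [536.4, 277.8, 149.9]
tcp_rot: [[-0.996, -0.085, 0.002], [-0.085, 0.996, 0.002], [-0.003, 0.002, -1.0]]
wrist_force: [0.6, -0.5, -0.5]
grip_width: 17.9
```

```bash
python3 - <<'E'
from h import *
f,s=wristcam(); a=imaging.grab_frame("scene"); print(s["clock"],s["ee_pos"],s["grip_width"],s["wrist_force"]); np.savez("w31.npz",**f); np.savez("s31.npz",**a)
panel("g31",[(f,150,130,220,254),(a,340,80,130,130)])
E
```

```text
25.9 [536.43700573 277.81864428 149.88238409] 17.880967215878435 [ 0.58130046 -0.54503303 -0.52832903]
```

View pics/g31.png

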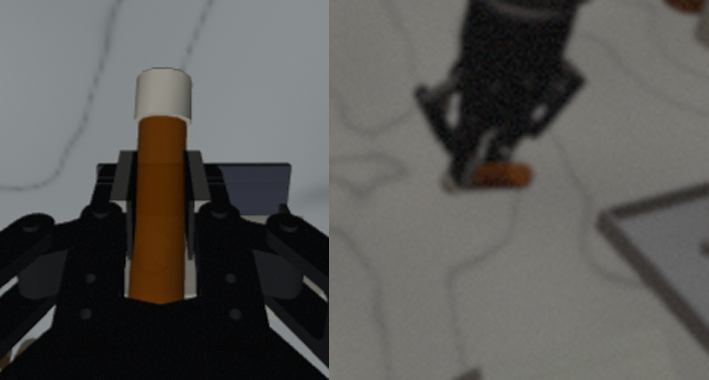

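carry_out --motion '[0,0,0,-3,0,0,0,0,-6,0,0,0,0,-7,0,1.83,0,0,-7,0,1.86,0,0,-7,0,1.86,0,0,-7,0]'

```text
clock: 26.6
ee_pos: [537.0, 277.4, 78.9]
tcp_rot: [[-0.996, -0.084, 0.001], [-0.084, 0.996, 0.001], [-0.001, 0.001, -1.0]]
wrist_force: [-0.0, 0.9, -0.3]
grip_width: 18.7
```

```bash
python3 - <<'E'
from h import *
f,s=wristcam(); print(s["clock"],s["ee_pos"],s["grip_width"],s["wrist_force"])
panel("g32",[(f,190,130,140,254)])
E
```

```text
26.6 [536.95872751 277.42385599  78.85463884] 18.688327869728333 [-0.04987993  0.94081717 -0.31119249]
```

View pics/g32.png

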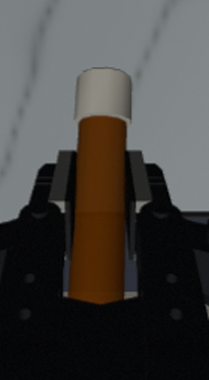

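carry_out --motion '[1.9,0,0,0,0,1.93,0,0,0,0]'

```text
clock: 26.85
ee_pos: [536.5, 277.4, 78.4]
tcp_rot: [[-0.996, -0.084, 0.001], [-0.084, 0.996, 0.001], [-0.001, 0.001, -1.0]]
wrist_force: [-0.2, 0.3, -0.8]
grip_width: 19.9
```

```bash
cat > look.py <<'E'
from h import *
import sys
f,s=wristcam(); print(s["clock"],s["ee_pos"].round(1),s["grip_width"].round(2),s["wrist_force"].round(1)); np.savez("wl.npz",**f)
panel(sys.argv[1],[(f,190,130,140,254)])
E
python3 look.py g33
```

```text
Traceback (most recent call last):
  File "look.py", line 3, in <module>
    f,s=wristcam(); print(s["clock"],s["ee_pos"].round(1),s["grip_width"].round(2),s["wrist_force"].round(1)); np.savez("wl.npz",**f)
                                                          ^^^^^^^^^^^^^^^^^^^^^
AttributeError: 'float' object has no attribute 'round'
```

```bash
sed -i 's/s\["grip_width"\].round(2)/round(s["grip_width"],2)/' look.py
python3 look.py g33
```

```text
26.9 [536.5 277.3  78.2] 19.33 [ 0.5  0.2 -0.5]
```

View pics/g33.png

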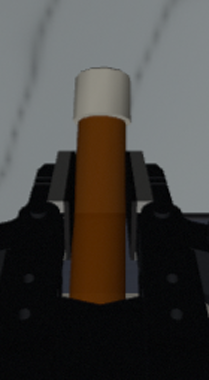

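carry_out --motion '[1.95,0,0,0,0,1.97,0,0,0,0]'

```text
clock: 27.15
ee_pos: [536.4, 277.2, 77.8]
tcp_rot: [[-0.996, -0.084, 0.0], [-0.084, 0.996, -0.0], [-0.0, -0.0, -1.0]]
wrist_force: [0.3, 1.6, -0.1]
grip_width: 19.8
```

```bash
python3 look.py g34
```

```text
27.15 [536.4 277.2  77.8] 19.81 [ 0.3  1.6 -0.1]
```

View pics/g34.png

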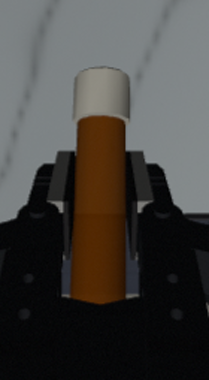

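```bash
python3 - <<'E'
from h import *
from scipy.optimize import fsolve
s=state(); print(s["joint_positions"].round(2),s["clock"])
f=dict(np.load("wl.npz")); 
crop(f,"wlc",225,165,60,60,8)
e=np.array([536.5,277.3,78.2]); h=np.array([-.9965,-.0837,0])
for al in (-33,-37,-41):
  for g in (26,29):
    a=np.radians(al); u=np.cos(a)*h+[0,0,np.sin(a)]; n=-np.sin(a)*h+[0,0,np.cos(a)]
    for d in (70,75,80):
        print(al,g,d,"junc",proj(f,e+[0,0,g]+(100-d)*u+12*n).round(1)[1],"end up",proj(f,e+[0,0,g]+(120-d)*u+12*n).round(1)[1])
E
```

```text
[-0.83  0.47  0.32  1.9  -0.2   0.8   1.25] 27.2
-33 26 70 junc 191.5 end up 158.7
-33 26 75 junc 200.1 end up 166.7
-33 26 80 junc 208.8 end up 174.8
-33 29 70 junc 193.3 end up 159.7
-33 29 75 junc 202.0 end up 167.9
-33 29 80 junc 210.9 end up 176.2
-37 26 70 junc 191.2 end up 159.7
-37 26 75 junc 199.4 end up 167.3
-37 26 80 junc 207.9 end up 175.1
-37 29 70 junc 192.9 end up 160.8
-37 29 75 junc 201.3 end up 168.5
-37 29 80 junc 209.9 end up 176.5
-41 26 70 junc 191.1 end up 161.1
-41 26 75 junc 199.0 end up 168.3
-41 26 80 junc 207.2 end up 175.7
-41 29 70 junc 192.7 end up 162.1
-41 29 75 junc 200.9 end up 169.5
-41 29 80 junc 209.2 end up 177.1
```

View pics/wlc.png

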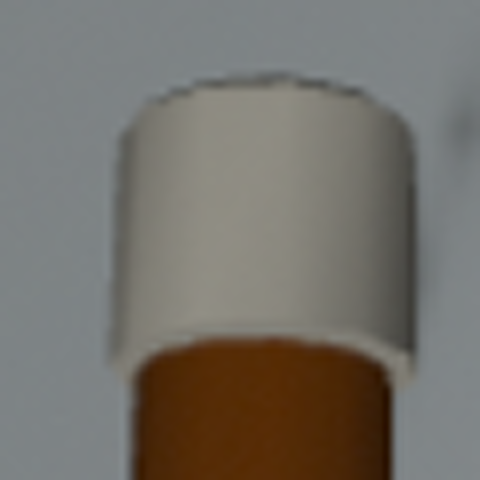

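carry_out --motion '[0,0,0,0,0,0,0,-0.5,1,-4,0,0,-2.5,2.5,-12,0,0,-5,4,-20,0,0,-8,4.2,-28,0,0,-11,4.2,-36,0,0,-14,4.2,-44,0,0,-17,4.2,-52,0,0,-19.5,4.2,-60,0,0,-21,4.2,-68]'

```text
clock: 28.2
ee_pos: [536.2, 65.0, 120.0]
tcp_rot: [[-0.445, 0.896, 0.0], [0.896, 0.445, -0.0], [-0.0, 0.0, -1.0]]
wrist_force: [-0.2, 0.3, -0.3]
grip_width: 17.6
```

carry_out --motion '[0,0,-0.8,0,-8,0,0.5,-1.5,0,-16,0,1,-1.8,0,-24,0,2,-1.8,0,-32,0,3,-1.8,0,-40,0,4,-1.8,0,-48,0,5,-1.8,0,-56,0,5.5,-1.8,0,-64,0,5.5,-1.8,0,-72,0,5.5,-1.8,0,-80]'

```text
clock: 29.2
ee_pos: [591.5, 49.2, 119.8]
tcp_rot: [[0.804, 0.595, 0.0], [0.595, -0.804, -0.0], [0.0, 0.0, -1.0]]
wrist_force: [0.6, 0.4, -0.2]
grip_width: 18.0
```

```bash
python3 look.py g35; python3 -c "
from h import *
s=state();print(s['tcp_rot'].round(3),s['joint_positions'].round(2))"
```

```text
29.2 [591.5  49.2 119.8] 17.97 [ 0.6  0.4 -0.2]
[[ 0.809  0.588 -0.   ]
 [ 0.588 -0.809 -0.   ]
 [-0.    -0.    -1.   ]] [-0.92  0.6   1.01  1.92 -0.61  0.97 -0.57]
```

View pics/g35.png

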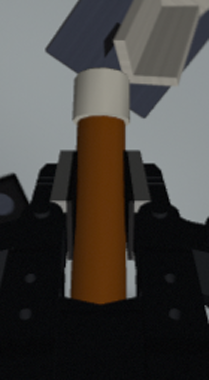

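carry_out --motion '[0,0,-0.1,0,-8,0,0,-0.1,0,-16,0,0,-0.1,0,-24,0,0.5,-0.1,0,-31,0,1,-0.1,0,-34.9,0,1.5,-0.1,-1,-34.9,0,1.5,-0.1,-1.9,-34.9,0,1.5,-0.1,-1.9,-34.9]'

```text
clock: 30.05
ee_pos: [605.4, 48.1, 99.1]
tcp_rot: [[0.999, 0.036, -0.002], [0.036, -0.999, -0.0], [-0.002, 0.0, -1.0]]
wrist_force: [-0.1, 0.8, -1.0]
grip_width: 18.1
```

```bash
python3 look.py g36; python3 -c "
from h import *
s=state();print(s['tcp_rot'].round(3)[:,1])
a=imaging.grab_frame('scene'); panel('g36s',[(a,250,150,110,130)])"
```

```text
30.05 [605.4  48.1  99.1] 18.07 [-0.1  0.8 -1. ]
[ 0.035 -0.999 -0.   ]
```

View pics/g36.png

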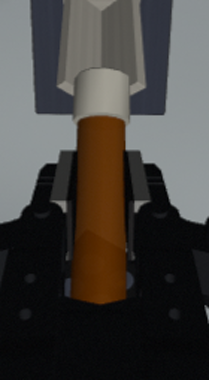

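View pics/g36s.png

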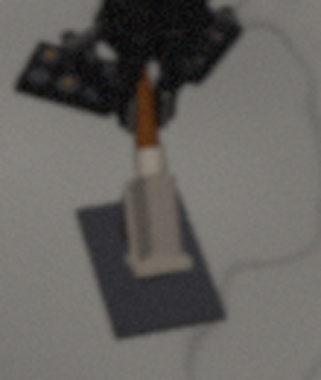

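carry_out --motion '[0,0.4,0,-1,0,0,0.45,0,-1.85,0,0,0.1,0,-2.15,0,0,-0.28,0,-2.47,0,0,-0.45,0,-2.7,0,0,-0.62,0,-2.92,0,0,-0.62,0,-2.92,0]'

```text
clock: 30.85
ee_pos: [601.9, 47.7, 72.6]
tcp_rot: [[0.999, 0.034, 0.004], [0.034, -0.999, -0.0], [0.004, 0.0, -1.0]]
wrist_force: [3.1, 0.1, 13.3]
grip_width: 17.9
```

```bash
python3 look.py g37
```

```text
30.85 [601.9  47.7  72.6] 17.87 [ 3.1  0.1 13.3]
```

View pics/g37.png

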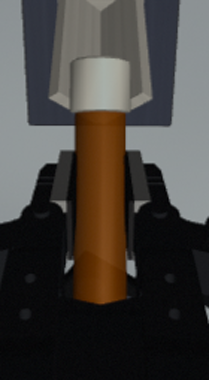

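carry_out --motion '[0,-0.15,0,-0.25,0,0,-0.28,0,-0.48,0,0,-0.38,0,-0.75,0,0,-0.46,0,-1.02,0,0,-0.52,0,-1.3,0,0,-0.54,0,-1.6,0,0,-0.54,0,-1.6,0]'

```text
clock: 31.6
ee_pos: [594.8, 47.6, 55.9]
tcp_rot: [[0.999, 0.033, 0.001], [0.033, -0.999, -0.0], [0.001, 0.0, -1.0]]
wrist_force: [-3.4, -1.2, 13.8]
grip_width: 17.5
```

```bash
python3 look.py g38
```

```text
31.6 [594.8  47.6  55.9] 17.46 [-3.4 -1.2 13.8]
```

View pics/g38.png

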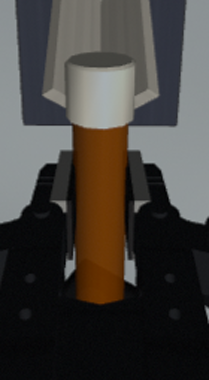

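```bash
cat > ang.py <<'E'
from h import *
import sys
f=dict(np.load("wl.npz")); s=state(); e=s["ee_pos"]; h=s["tcp_rot"][:,0]*[1,1,0]; h/=np.linalg.norm(h)
d=80; g=28
for al in map(float,sys.argv[1:]):
    a=np.radians(al); u=np.cos(a)*h+[0,0,np.sin(a)]; n=-np.sin(a)*h+[0,0,np.cos(a)]; G=e+[0,0,g]
    print(al,"juncTop %.1f endTop %.1f endC %.1f endBot %.1f"%tuple(proj(f,G+q)[1] for q in ((100-d)*u+12*n,(120-d)*u+12*n,(120-d)*u,(120-d)*u-12*n)),"u",proj(f,G+(120-d)*u)[0].round(1), "B-e",(G-d*u-e).round(1))
E
python3 ang.py 0 10 15 20 25 30 35
```

```text
0.0 juncTop 228.5 endTop 191.8 endC 184.6 endBot 178.5 u 256.4 B-e [-80.   -2.7  28. ]
10.0 juncTop 235.7 endTop 201.8 endC 189.7 endBot 179.4 u 256.4 B-e [-78.7  -2.6  14.1]
15.0 juncTop 239.6 endTop 207.8 endC 193.3 endBot 180.8 u 256.4 B-e [-77.2  -2.6   7.3]
20.0 juncTop 243.6 endTop 214.5 endC 197.5 endBot 182.9 u 256.4 B-e [-75.1  -2.5   0.6]
25.0 juncTop 247.7 endTop 221.8 endC 202.4 endBot 185.6 u 256.3 B-e [-72.5  -2.4  -5.8]
30.0 juncTop 251.9 endTop 229.5 endC 208.0 endBot 189.0 u 256.3 B-e [-69.2  -2.3 -12. ]
35.0 juncTop 256.1 endTop 237.7 endC 214.2 endBot 193.2 u 256.3 B-e [-65.5  -2.2 -17.9]
```

carry_out --motion '[0,-0.5,0,0.45,0,0,-1.05,0,0.4,0,0,-1.15,0,0,0,0,-1.25,0,-0.4,0,0,-1.3,0,-0.8,0,0,-1.3,0,-1.2,0,0,-1.3,0,-1.6,0,0,-1.3,0,-1.6,0]'

```text
clock: 32.45
ee_pos: [581.2, 47.7, 39.3]
tcp_rot: [[0.999, 0.033, -0.0], [0.033, -0.999, -0.0], [-0.0, 0.0, -1.0]]
wrist_force: [-5.3, -0.7, 10.5]
grip_width: 17.7
```

```bash
python3 look.py g39;  python3 -c "
from h import *
f=dict(np.load('wl.npz')); crop(f,'g39c',225,130,65,100,5.5)"
```

```text
32.45 [581.2  47.7  39.3] 17.75 [-5.3 -0.7 10.5]
```

View pics/g39.png

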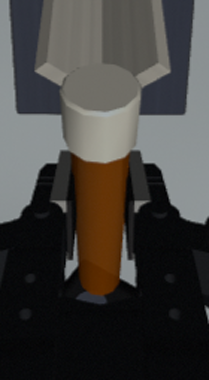

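```bash
cat > fit.py <<'E'
from h import *
from scipy.optimize import least_squares
import sys
# args: juncTop endTop endBot rows
jt,et,eb=map(float,sys.argv[1:4])
f=dict(np.load("wl.npz")); s=state(); e=s["ee_pos"]; h=s["tcp_rot"][:,0]*[1,1,0]; h/=np.linalg.norm(h)
def m(p):
    a,d,g=np.radians(p[0]),p[1],p[2]; u=np.cos(a)*h+[0,0,np.sin(a)]; n=-np.sin(a)*h+[0,0,np.cos(a)]; G=e+[0,0,g]
    return [proj(f,G+q)[1] for q in ((100-d)*u+11.7*n,(120-d)*u+11.3*n,(120-d)*u-11.3*n)],G,u
r=least_squares(lambda p:np.array(m(p)[0])-[jt,et,eb],[float(sys.argv[4]),75,33]); 
print("alpha d g",r.x.round(1),"res",r.fun.round(1)); _,G,u=m(r.x); print("G",G.round(1),"B",(G-r.x[1]*u).round(1),"B-e",(G-r.x[1]*u-e).round(1),"capend",(G+(120-r.x[1])*u).round(1))
E
python3 fit.py 235.6 201.5 172.1 15
```

```text
alpha d g [18.4 71.3 33.8] res [-0.  0. -0.]
G [581.1  47.7  73.2] B [513.5  45.4  50.7] B-e [-67.7  -2.2  11.3] capend [627.3  49.2  88.6]
```

View pics/g39c.png

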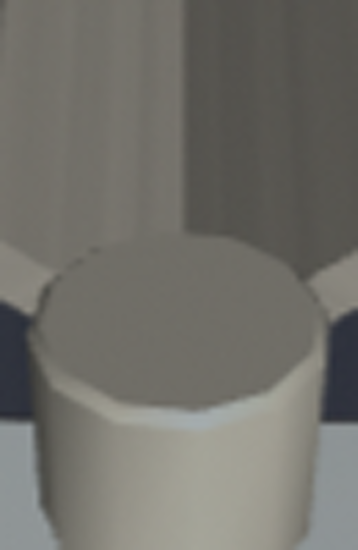

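carry_out --motion '[0,0.15,0,-0.3,0,0,0.28,0,-0.6,0,0,0.38,0,-0.9,0,0,0.45,0,-1.15,0,0,0.45,0,-1.15,0]'

```text
clock: 33.0
ee_pos: [584.3, 47.7, 27.6]
tcp_rot: [[0.999, 0.033, -0.003], [0.033, -0.999, 0.0], [-0.003, -0.001, -1.0]]
wrist_force: [-13.6, -0.2, 14.3]
grip_width: 18.0
```

```bash
python3 look.py g40;  python3 -c "
from h import *
f=dict(np.load('wl.npz')); crop(f,'g40c',225,130,65,120,5)"
```

```text
33.0 [584.3  47.7  27.6] 18.03 [-13.6  -0.2  14.3]
```

View pics/g40c.png

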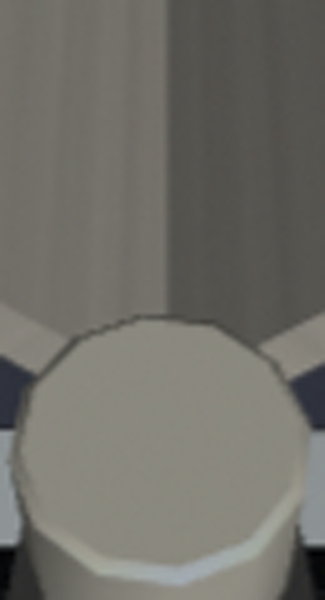

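```bash
cat > fit2.py <<'E'
from h import *
from scipy.optimize import least_squares
import sys
et,eb,a0,d=map(float,sys.argv[1:5])
f=dict(np.load("wl.npz")); s=state(); e=s["ee_pos"]; h=s["tcp_rot"][:,0]*[1,1,0]; h/=np.linalg.norm(h)
def m(p):
    a,g=np.radians(p[0]),p[1]; u=np.cos(a)*h+[0,0,np.sin(a)]; n=-np.sin(a)*h+[0,0,np.cos(a)]; G=e+[0,0,g]
    return [proj(f,G+q)[1] for q in ((120-d)*u+11.3*n,(120-d)*u-11.3*n)],G,u
r=least_squares(lambda p:np.array(m(p)[0])-[et,eb],[a0,33]); 
print("alpha g",r.x.round(1),"res",r.fun.round(1)); _,G,u=m(r.x); E=G+(120-d)*u
l=np.cross([0,0,1],h); w=proj(f,E+11.5*l)[0]-proj(f,E-11.5*l)[0]
print("B-e",(G-d*u-e).round(1),"capend-e",(E-e).round(1),"pred width px",abs(w).round(1))
E
for d in 68 71 74; do python3 fit2.py 243.6 193.6 32 $d; done
```

```text
alpha g [17.5 74.2] res [ 0. -0.]
B-e [-64.8  -2.2  53.8] capend-e [49.6  1.6 89.9] pred width px 75.5
alpha g [27.3 54.4] res [0. 0.]
B-e [-63.   -2.1  21.8] capend-e [43.5  1.4 76.9] pred width px 64.3
alpha g [35.8 36.9] res [-0.7  1.2]
B-e [-60.   -2.   -6.4] capend-e [37.3  1.2 63.8] pred width px 55.9
```

carry_out --motion '[0,-0.8,0,0.5,0,0,-2,0,2.5,0,0,-3,0.5,5.5,6,0,-3,2,8.5,14,0,-3,4.5,9,22,0,-3,7,9,30,0,-3,9.5,9,38,0,-3,12,9,46,0,-3,14,9,54,0,-3,16,9,62]'

```text
clock: 34.05
ee_pos: [555.5, 209.4, 117.8]
tcp_rot: [[0.433, 0.901, -0.0], [0.901, -0.433, 0.0], [0.0, -0.0, -1.0]]
wrist_force: [0.4, -1.2, -1.2]
grip_width: 18.0
```

carry_out --motion '[0,0,2,0,8,0,0,4,0,16,0,0,5.5,0,24,0,0,6.6,0,32,0,0,6.7,0,40,0,0,6.7,0,48,0,0,6.7,0,56,0,0,6.7,0,64,0,0,6.7,0,72,0,0,6.7,0,80]'

```text
clock: 35.05
ee_pos: [555.6, 275.1, 117.7]
tcp_rot: [[-0.812, 0.584, -0.001], [0.584, 0.812, -0.0], [0.0, -0.0, -1.0]]
wrist_force: [-0.2, -0.5, -0.5]
grip_width: 17.8
```

```bash
python3 -c "
from h import *
s=state();print(s['clock'],s['ee_pos'].round(1),s['tcp_rot'].round(3)[:,1],np.degrees(np.arctan2(s['tcp_rot'][1,1],s['tcp_rot'][0,1])),s['grip_width'])"
```

```text
35.05 [555.6 275.1 117.7] [ 0.584  0.812 -0.   ] 54.29430527377736 17.84088901569944
```

carry_out --motion '[0,0,0,0,8,0,0,0,0,16,0,0,0,0,24,0,0,0,0,32,0,0,0,0,40.6,0,0,0,0,40.6]'

```text
clock: 35.65
ee_pos: [555.7, 275.0, 117.9]
tcp_rot: [[-0.997, -0.082, -0.001], [-0.082, 0.997, 0.0], [0.001, 0.0, -1.0]]
wrist_force: [-0.7, -0.6, -0.2]
grip_width: 18.3
```

```bash
python3 - <<'E'
from h import *
f,s=wristcam(); a=imaging.grab_frame("scene"); t=imaging.grab_frame("top")
print(s["clock"],s["ee_pos"].round(1),round(s["grip_width"],2),np.degrees(np.arctan2(s['tcp_rot'][1,1],s['tcp_rot'][0,1])))
for n,f_ in (("wl",f),("s41",a),("t41",t)): np.savez(n+".npz",**f_)
panel("g41",[(f,190,130,140,254),(a,365,120,90,100),(t,90,100,80,80)]); crop(f,"g41c",225,150,65,120,5)
E
```

```text
35.65 [555.7 275.  117.9] 18.33 94.71985057797708
```

View pics/g41.png

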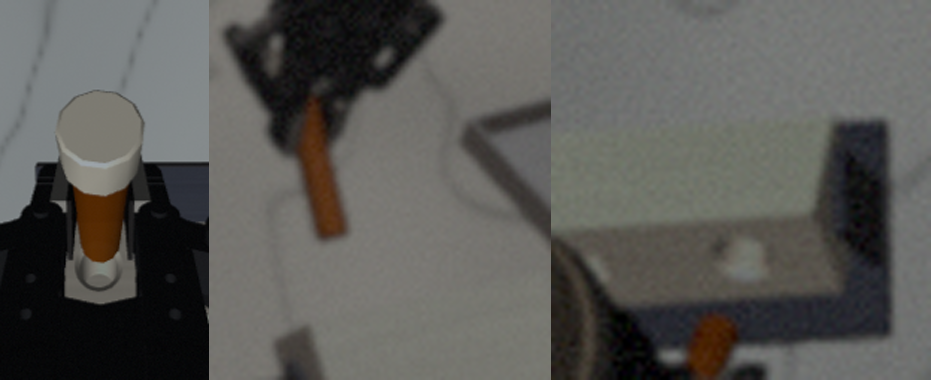

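View pics/g41c.png

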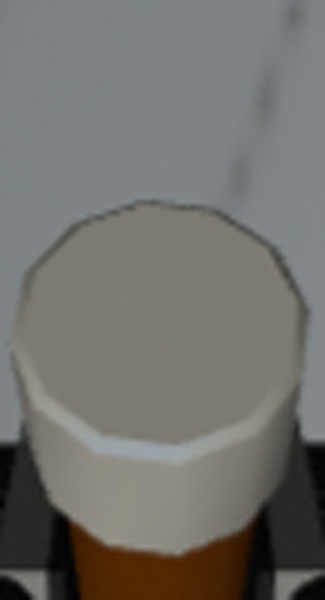

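```bash
python3 fit.py 260.2 238 190.4 33; for d in 73 75; do python3 fit2.py 238 190.4 32 $d; done
python3 - <<'E'
from h import *
a=dict(np.load("s41.npz"));t=dict(np.load("t41.npz"));f=dict(np.load("wl.npz")); e=np.array([555.7,275,117.9])
# tip centre rays
rs=ray(a,365+(333-209)/3.8-.4,120+232/3.8-.4); rt=ray(t,90+(716-551)/4.75-.4,100+325/4.75-.4); rw=ray(f,190+98/1.496-.3,130+250/1.496-.3)
for n,r in (("w+s",[rw,rs]),("w+t",[rw,rt]),("s+t",[rs,rt]),("all",[rw,rs,rt])):
    p,er=tri(r); print(n,(p-e).round(1),p.round(1),np.round(er,1))
E
```

```text
alpha d g [34.2 73.9 39.5] res [ 0. -0. -0.]
G [556.  275.  157.4] B [616.9 279.6 115.9] B-e [60.9  4.6 -2. ] capend [517.9 272.2 183.4]
alpha g [27.7 51.4] res [0. 0.]
B-e [64.5  4.8 17.5] capend-e [-41.5  -3.1  73.2] pred width px 62.0
alpha g [36.5 34.3] res [-0.3  0.5]
B-e [ 60.1   4.5 -10.3] capend-e [-36.1  -2.7  61.1] pred width px 54.7
w+s [56.9  3.1  1.3] [612.6 278.1 119.2] [0.5 0.5]
w+t [55.1  2.7  3. ] [610.8 277.7 120.9] [0.8 0.8]
s+t [55.4  3.4 -0.4] [611.1 278.4 117.5] [0.1 0.1]
all [56.1  3.1  1. ] [611.8 278.1 118.9] [1.1 0.5 1.1]
```

carry_out --motion '[0,1.2,0.1,-1.2,0,0,2.4,0.25,-2.2,0,0,2.8,0.3,-2.6,0,0,2.8,0.3,-2.6,0,0,2.8,0.3,-2.6,0]'

```text
clock: 36.3
ee_pos: [584.0, 278.0, 92.0]
tcp_rot: [[-0.997, -0.078, -0.0], [-0.078, 0.997, -0.0], [0.0, -0.0, -1.0]]
wrist_force: [0.4, -0.3, -0.3]
grip_width: 18.0
```

```bash
python3 - <<'E'
from h import *
f,s=wristcam(); a=imaging.grab_frame("scene"); t=imaging.grab_frame("top")
print(s["clock"],s["ee_pos"].round(1),round(s["grip_width"],2),s["wrist_force"].round(1))
np.savez("wl.npz",**f)
panel("g42",[(f,215,150,90,170),(a,365,120,100,110),(t,90,100,80,80)])
M=np.array([652.6,282.7,85]); print("M in wrist",proj(f,M).round(1),"in panel",((proj(f,M)-[215,150])*380/170).round(0),"scene",proj(a,M),"top panel",((proj(t,M)-[90,100])*4.75).round(0))
E
```

```text
36.3 [584. 278.  92.] 18.05 [ 0.4 -0.3 -0.3]
M in wrist [255.9 301.4] in panel [ 91. 338.] scene [402.89054509 203.21513279] top panel [186. 253.]
```

View pics/g42.png

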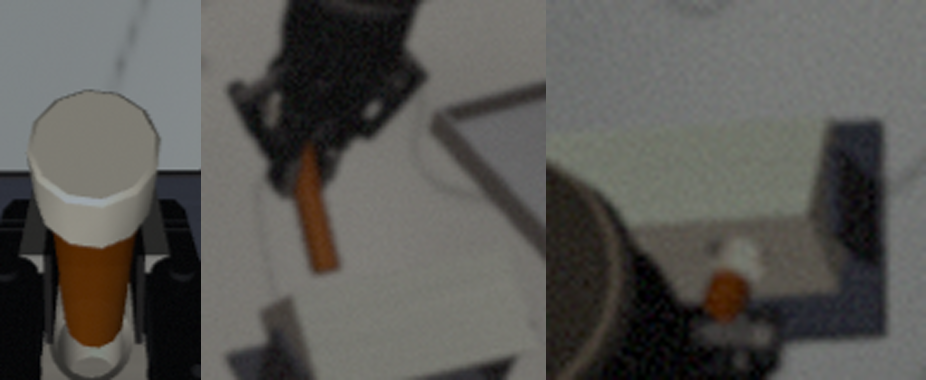

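carry_out --motion '[0,0.7,0.06,-0.4,0,0,1.38,0.1,-0.8,0,0,1.86,0.14,-1.16,0,0,2.32,0.18,-1.57,0,0,2.32,0.18,-1.57,0]'

```text
clock: 36.95
ee_pos: [609.0, 279.6, 76.1]
tcp_rot: [[-0.997, -0.078, 0.002], [-0.078, 0.997, -0.0], [-0.002, -0.0, -1.0]]
wrist_force: [4.8, -1.1, 2.4]
grip_width: 17.8
```

```bash
python3 - <<'E'
from h import *
f,s=wristcam(); a=imaging.grab_frame("scene"); t=imaging.grab_frame("top")
print(s["clock"],s["ee_pos"].round(1),round(s["grip_width"],2),s["wrist_force"].round(1))
np.savez("wl.npz",**f)
panel("g43",[(f,215,150,90,170),(a,365,120,100,110),(t,90,100,80,80)])
E
```

```text
36.95 [609.  279.6  76.1] 17.8 [ 4.8 -1.1  2.4]
```

View pics/g43.png

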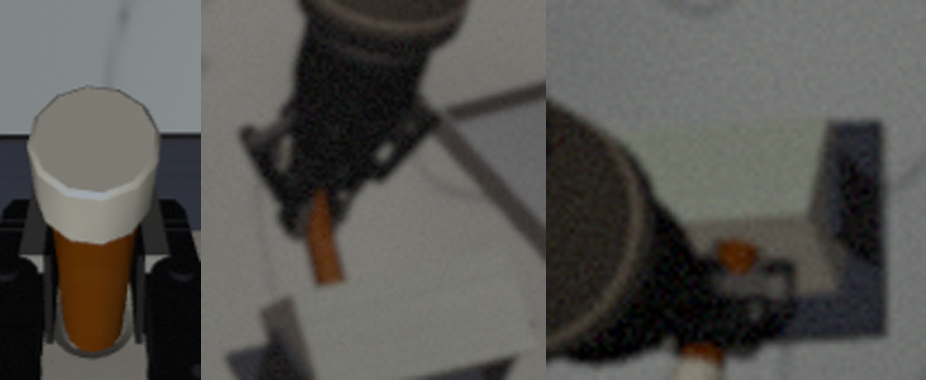

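carry_out --motion '[0,0.27,0.02,-0.24,0,0,0.52,0.05,-0.48,0,0,0.8,0.07,-0.72,0,0,1.05,0.1,-0.96,0,0,1.32,0.12,-1.1,0,0,1.58,0.14,-1.26,0]'

```text
clock: 37.7
ee_pos: [624.0, 281.3, 64.7]
tcp_rot: [[-0.997, -0.079, 0.001], [-0.079, 0.997, 0.001], [-0.001, 0.0, -1.0]]
wrist_force: [0.7, -2.1, 11.5]
grip_width: 17.8
```

```bash
python3 - <<'E'
from h import *
f,s=wristcam(); a=imaging.grab_frame("scene"); t=imaging.grab_frame("top")
print(s["clock"],s["ee_pos"].round(1),round(s["grip_width"],2),s["wrist_force"].round(1))
np.savez("wl.npz",**f)
panel("g44",[(f,215,150,90,170),(a,365,120,100,110),(t,90,100,80,80)])
E
```

```text
37.7 [624.  281.3  64.7] 17.79 [ 0.7 -2.1 11.5]
```

View pics/g44.png

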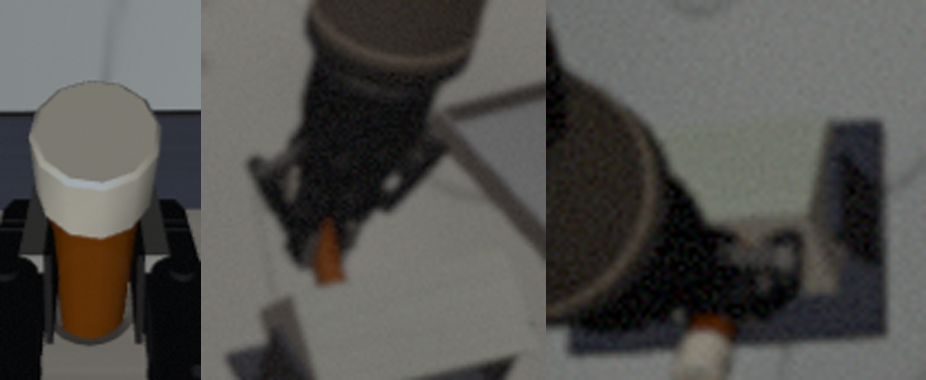

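carry_out --motion '[2.2,0,0,0,0,3,0,0,0,0,4.5,0,0,0,0,4.5,0,0,0,0,4.5,0,0,1,0,4.5,0,0,3,0,4.5,0,0,6,0,4.5,0,0,9.5,0,4.5,0,0,10,0]'

```text
clock: 38.75
ee_pos: [625.2, 282.0, 169.0]
tcp_rot: [[-0.997, -0.079, 0.005], [-0.079, 0.997, 0.003], [-0.005, 0.003, -1.0]]
wrist_force: [1.1, -0.1, 0.1]
grip_width: 44.9
```

```bash
python3 - <<'E'
from h import *
f,s=wristcam(); a=imaging.grab_frame("scene"); t=imaging.grab_frame("top")
print(s["clock"],s["ee_pos"].round(1),round(s["grip_width"],2),s["wrist_force"].round(1))
np.savez("wl.npz",**f)
panel("g45",[(f,190,130,130,200),(a,365,130,100,110),(t,90,100,80,80)])
M=np.array([652.6,282.7,85]); z=np.array([-.863,-.0725,.5])
for q in (65,75,80): print(q,proj(f,M+q*z).round(1),((proj(f,M+q*z)-[190,130])*1.9).round(0))
E
```

```text
38.75 [625.2 282.  169. ] 44.95 [ 1.1 -0.1  0.1]
65 [254.6 166.5] [123.  69.]
75 [254.5 157.4] [123.  52.]
80 [254.5 152.6] [122.  43.]
```

View pics/g45.png

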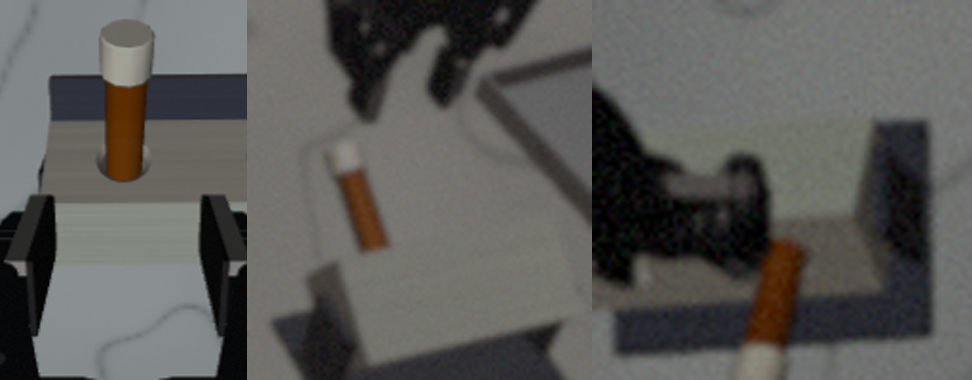

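carry_out --motion '[3,-3,-0.3,0,0,1,-7,-0.65,0,0,0,-7.5,-0.65,-1,0,0,-7.5,-0.65,-3.5,0,0,-7.5,-0.65,-4.5,0,0,-7.5,-0.65,-4.5,0,0,-7.5,-0.65,-4.5,0]'

```text
clock: 39.6
ee_pos: [548.5, 274.6, 118.7]
tcp_rot: [[-0.997, -0.079, -0.0], [-0.079, 0.997, -0.001], [0.0, -0.001, -1.0]]
wrist_force: [0.2, -0.4, -0.5]
grip_width: 0.2
```

```bash
python3 - <<'E'
from h import *
f,s=wristcam(); a=imaging.grab_frame("scene"); 
print(s["clock"],s["ee_pos"].round(1),round(s["grip_width"],2),s["wrist_force"].round(1))
panel("g46",[(f,170,180,170,204),(a,365,130,100,110)])
E
```

```text
39.6 [548.5 274.6 118.7] 0.15 [ 0.2 -0.4 -0.5]
```

View pics/g46.png

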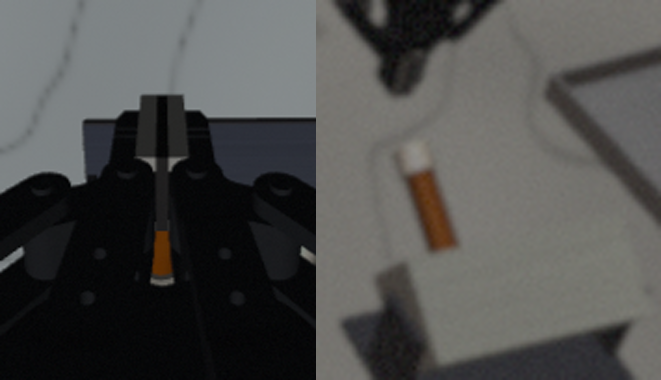

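carry_out --motion '[0,0.5,0,0.5,0,0,1.2,0.05,0.65,0,0,1.65,0.12,0.53,0,0,1.95,0.14,0.36,0,0,2.2,0.17,0.2,0,0,2.5,0.2,0.03,0,0,2.8,0.22,-0.13,0,0,3.1,0.24,-0.3,0,0,3.3,0.27,-0.42,0]'

```text
clock: 40.6
ee_pos: [581.4, 277.5, 114.4]
tcp_rot: [[-0.997, -0.079, -0.0], [-0.079, 0.997, -0.0], [0.0, -0.0, -1.0]]
wrist_force: [-0.2, -0.4, 0.2]
grip_width: -0.3
```

```bash
python3 - <<'E'
from h import *
f,s=wristcam(); a=imaging.grab_frame("scene"); 
print(s["clock"],s["ee_pos"].round(1),round(s["grip_width"],2),s["wrist_force"].round(1))
panel("g47",[(f,170,180,170,204),(a,365,130,100,110)])
E
```

```text
40.6 [581.4 277.5 114.4] -0.34 [-0.2 -0.4  0.2]
```

View pics/g47.png

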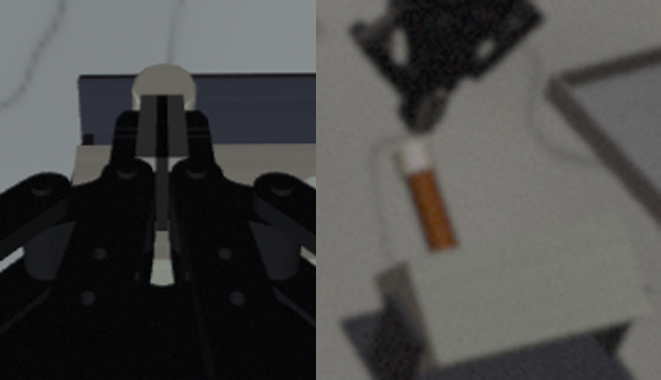

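carry_out --motion '[0,0,0,3,0,0,2,0,6,0,0,5,0,7,0,0,5,0,7,0]'

```text
clock: 41.1
ee_pos: [634.8, 277.2, 186.8]
tcp_rot: [[-0.997, -0.078, 0.004], [-0.078, 0.997, 0.001], [-0.004, 0.001, -1.0]]
wrist_force: [-0.2, 0.3, 0.4]
grip_width: -0.2
```

```bash
python3 - <<'E'
from h import *
f,s=wristcam(); a=imaging.grab_frame("scene"); t=imaging.grab_frame("top")
print(s["clock"],s["ee_pos"].round(1),round(s["grip_width"],2),s["wrist_force"].round(1))
for n,f_ in (("wl",f),("s48",a),("t48",t)): np.savez(n+".npz",**f_)
panel("g48",[(f,215,120,90,120),(a,375,160,60,50)]); panel("g49",[(t,90,130,80,80)])
E
```

```text
41.1 [634.8 277.2 186.8] -0.23 [-0.2  0.3  0.4]
```

View pics/g48.png

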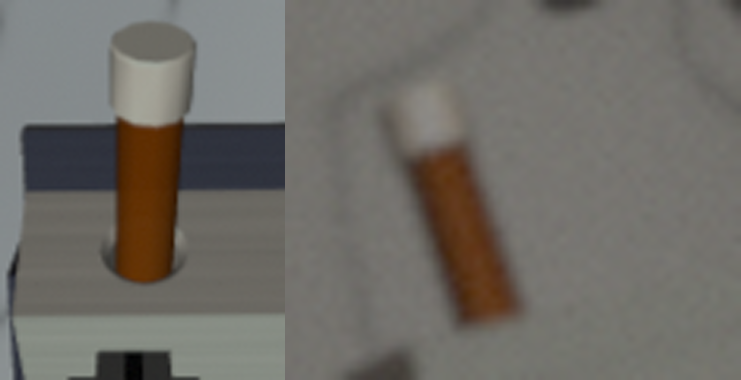

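View pics/g49.png

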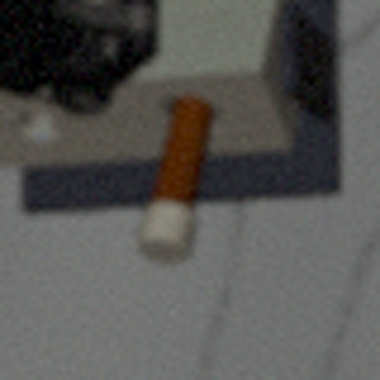

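```bash
python3 - <<'E'
from h import *
f=dict(np.load("wl.npz"));a=dict(np.load("s48.npz"));t=dict(np.load("t48.npz"))
k=380/120; rw=ray(f,215+152/k-.3,120+42/k-.3); rt=ray(t,90+165/4.75-.4,130+250/4.75-.4); rs=ray(a,375+(425-285)/7.6-.4,160+92/7.6-.4)
for n,r in (("w+t",[rw,rt]),("w+s",[rw,rs]),("all",[rw,rt,rs])): p,e=tri(r); print("capend",n,p.round(1),np.round(e,1))
# junction centre on axis: wrist junction sides midpoint (row of cap lower edge at sides)
rw=ray(f,215+150/k-.3,120+112/k-.3); rt=ray(t,90+173/4.75-.4,130+203/4.75-.4); rs=ray(a,375+(440-285)/7.6-.4,160+150/7.6-.4)
for n,r in (("w+t",[rw,rt]),("w+s",[rw,rs]),("all",[rw,rt,rs])): p,e=tri(r); print("junc",n,p.round(1),np.round(e,1))
M=np.array([652.6,282.7,85]); z=np.array([-.863,-.0725,.5])
for q in (65,70,75,80,85): print(q,(M+q*z).round(1),proj(f,M+q*z).round(1),proj(t,M+q*z).round(1))
print("meas w",215+152/k-.3,120+42/k-.3,"t",90+165/4.75-.4,130+250/4.75-.4)
E
```

```text
capend w+t [580.7 278.3 110.7] [0.3 0.3]
capend w+s [581.  279.2 117.2] [1.4 1.4]
capend all [580.4 278.5 115.8] [0.5 2.2 2.5]
junc w+t [603.4 279.7 102.1] [1. 1.]
junc w+s [600.6 279.2 111.2] [0.2 0.2]
junc all [601.5 278.1 111.3] [1.5 2.2 0.8]
65 [596.5 278.  117.5] [261.1 151.7] [123.9 174.5]
70 [592.2 277.6 120. ] [261.1 147.2] [123.5 176.2]
75 [587.9 277.3 122.5] [261.2 142.6] [123.1 177.9]
80 [583.6 276.9 125. ] [261.2 137.9] [122.6 179.7]
85 [579.2 276.5 127.5] [261.3 133. ] [122.2 181.4]
meas w 262.7 132.96315789473684 t 124.33684210526314 182.2315789473684
```

carry_out --motion '[0,-5,0.1,0,0,0,-8.4,0.1,0,0,0,-8.4,0.1,-3,0,0,-8.4,0.1,-6,0,0,-8.4,0.1,-7.9,0,0,-8.4,0.1,-7.9,0,0,-8.4,0.1,-7.9,0]'

```text
clock: 41.95
ee_pos: [546.7, 278.5, 105.8]
tcp_rot: [[-0.997, -0.079, -0.001], [-0.079, 0.997, -0.0], [0.001, -0.0, -1.0]]
wrist_force: [-0.2, 0.8, 0.6]
grip_width: -0.4
```

carry_out --motion '[0,1.2,0,0.15,0,0,1.8,0,0.15,0,0,2.2,0,0.15,0,0,2.5,0,0.15,0,0,2.8,0,0.15,0,0,3.1,0,0.15,0]'

```text
clock: 42.55
ee_pos: [578.3, 278.5, 107.1]
tcp_rot: [[-0.997, -0.079, -0.0], [-0.079, 0.997, -0.0], [0.0, -0.0, -1.0]]
wrist_force: [0.2, 0.2, -0.4]
grip_width: 0.6
```

```bash
python3 - <<'E'
from h import *
f,s=wristcam(); a=imaging.grab_frame("scene"); 
print(s["clock"],s["ee_pos"].round(1),round(s["grip_width"],2),s["wrist_force"].round(1))
panel("g50",[(f,170,180,170,204),(a,365,130,100,110)])
E
```

```text
42.55 [578.3 278.5 107.1] 0.57 [ 0.2  0.2 -0.4]
```

View pics/g50.png

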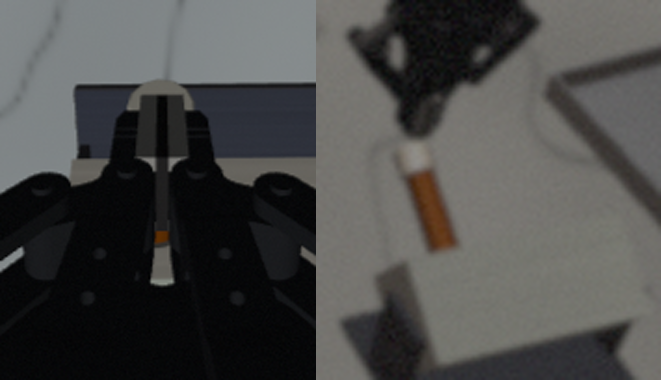

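```bash
python3 - <<'E'
from h import *
a=imaging.grab_frame("scene"); t=imaging.grab_frame("top"); e=state()["ee_pos"]; f,s=wristcam()
for dz in (0,5,10,15): print(dz,"scene",proj(a,e+[0,0,dz]).round(1),"wrist", proj(f,e+[-11,0,dz]).round(1),proj(f,e+[11,0,dz]).round(1))
panel("g51",[(a,380,140,40,60)]); crop(f,"g52",225,200,65,80,8)
for q in (65,75,80): print(q,proj(f,np.array([652.6,282.7,85])+q*np.array([-.863,-.0725,.5])).round(1))
E
```

```text
0 scene [390.7 173.9] wrist [258.2 211.1] [255.6 240.4]
5 scene [391.2 172.4] wrist [258.3 214.1] [255.6 244. ]
10 scene [391.6 170.9] wrist [258.3 217.3] [255.6 247.9]
15 scene [392.1 169.3] wrist [258.4 220.7] [255.6 252. ]
65 [253.9 258. ]
75 [253.7 250.5]
80 [253.6 246.6]
```

View pics/g51.png

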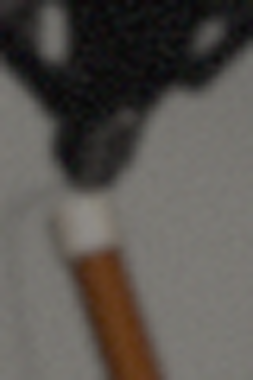

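View pics/g52.png

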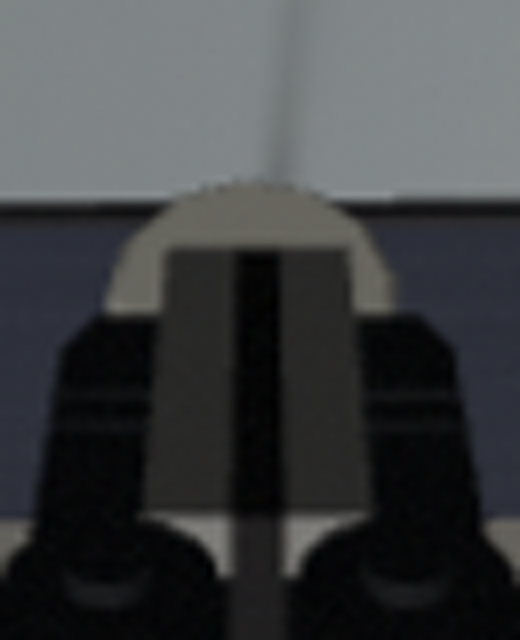

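carry_out --motion '[0,-3.1,0,0,0,0,-3.1,0,-1.5,0,0,-3.1,0,-1.5,0,0,-2,0,-1.5,0,0,-1.4,0,-1.5,0,0,-1,0,-1.5,0,0,-0.7,0,-1.5,0,0,-0.4,0,-1.5,0,0,-0.1,0,-1.5,0]'

```text
clock: 43.7
ee_pos: [577.4, 278.5, 92.1]
tcp_rot: [[-0.997, -0.079, -0.0], [-0.079, 0.997, -0.0], [0.0, -0.0, -1.0]]
wrist_force: [-1.1, -0.1, 0.7]
grip_width: -0.2
```

```bash
python3 - <<'E'
from h import *
f,s=wristcam(); a=imaging.grab_frame("scene"); 
print(s["clock"],s["ee_pos"].round(1),round(s["grip_width"],2),s["wrist_force"].round(1))
panel("g53",[(f,170,180,170,204),(a,365,130,100,110)])
E
```

```text
43.7 [577.4 278.5  92.1] -0.21 [-1.1 -0.1  0.7]
```

View pics/g53.png

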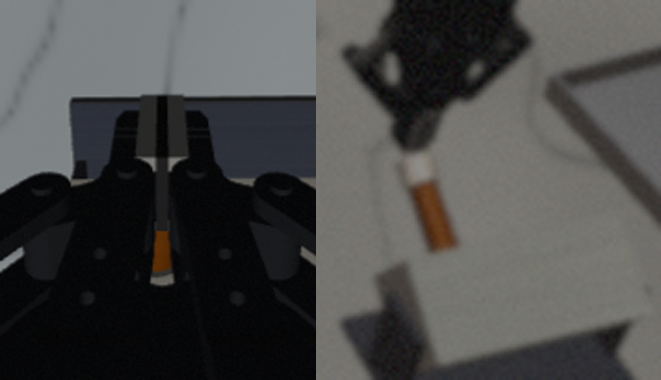

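carry_out --motion '[0,0.3,0,0,0,0,0.6,0,0,0,0,0.9,0,0,0,0,1.2,0,0,0]'

```text
clock: 44.2
ee_pos: [584.9, 278.8, 91.4]
tcp_rot: [[-0.997, -0.08, -0.009], [-0.08, 0.997, -0.001], [0.009, -0.001, -1.0]]
wrist_force: [-40.4, -2.4, 24.3]
grip_width: 0.0
```

```bash
python3 - <<'E'
from h import *
f,s=wristcam(); a=imaging.grab_frame("scene"); 
print(s["clock"],s["ee_pos"].round(1),round(s["grip_width"],2),s["wrist_force"].round(1))
panel("g54",[(f,170,180,170,204),(a,365,130,100,110)])
E
```

```text
44.2 [584.9 278.8  91.4] 0.03 [-40.4  -2.4  24.3]
```

View pics/g54.png

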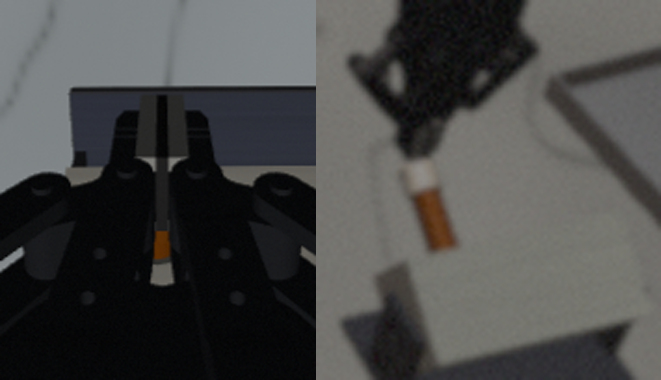

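carry_out --motion '[0,-1,0,0,0,0,-3,0,0,0,0,-5,0,2,0,0,-4,0,6,0,0,0,0,9.5,0,0,3,0,10,0,0,5,0,10,0,0,5,0,10,0]'

```text
clock: 45.1
ee_pos: [641.6, 277.8, 192.1]
tcp_rot: [[-0.997, -0.078, 0.002], [-0.078, 0.997, -0.001], [-0.002, -0.001, -1.0]]
wrist_force: [-1.1, -1.0, -0.9]
grip_width: -0.1
```

```bash
python3 - <<'E'
from h import *
f,s=wristcam(); a=imaging.grab_frame("scene"); t=imaging.grab_frame("top")
print(s["clock"],s["ee_pos"].round(1),s["wrist_force"].round(1))
for n,f_ in (("wl",f),("s55",a),("t55",t)): np.savez(n+".npz",**f_)
panel("g55",[(f,215,120,90,120),(a,375,160,60,50)]); panel("g56",[(t,90,130,80,80)])
M=np.array([652.6,282.7,85]); z=np.array([-.863,-.0725,.5])
for q in (60,65,70,75): print(q,proj(f,M+q*z).round(1),((proj(f,M+q*z)-[215,120])*380/120).round(0),"top",((proj(t,M+q*z)-[90,130])*4.75).round(0))
print("junc45",((proj(f,M+45*z)-[215,120])*380/120).round(0))
E
```

```text
45.1 [641.6 277.8 192.1] [-1.1 -1.  -0.9]
60 [261.  147.5] [146.  87.] top [163. 203.]
65 [261.1 143.1] [146.  73.] top [161. 211.]
70 [261.1 138.6] [146.  59.] top [159. 220.]
75 [261.2 133.9] [146.  44.] top [157. 228.]
junc45 [145. 126.]
```

View pics/g55.png

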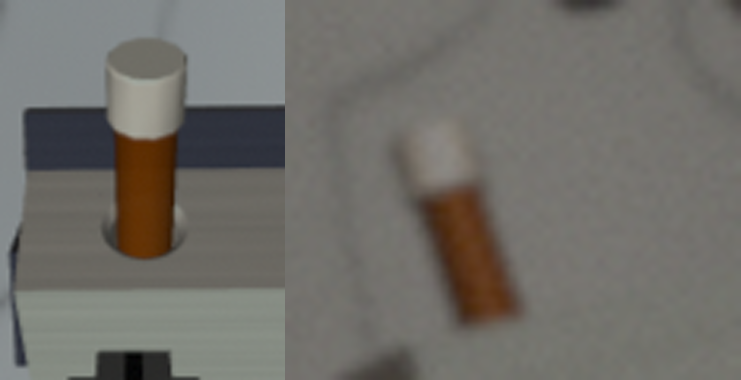

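View pics/g56.png

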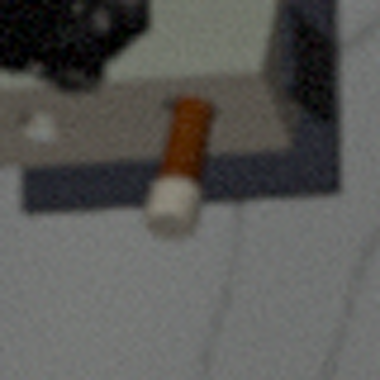

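```bash
python3 - <<'E'
from h import *
f=dict(np.load("wl.npz"));a=dict(np.load("s55.npz"));t=dict(np.load("t55.npz"))
k=380/120
M=np.array([652.6,282.7,85]); z=np.array([-.863,-.0725,.5]); x=np.array([.498,.042,.866])
def rep(n,p): d=p-M; print(n,p.round(1),"s",(d@z).round(1),"lat",(d@x).round(1),"y",(d@np.cross(z,x)).round(1))
for nm,W,T,S in (("capend",(148,60),(172,222),(440-285,128)),("junc",(147,128),(177,183),(455-285,185))):
    rw=ray(f,215+W[0]/k-.3,120+W[1]/k-.3); rt=ray(t,90+T[0]/4.75-.4,130+T[1]/4.75-.4); rs=ray(a,375+S[0]/7.6-.4,160+S[1]/7.6-.4)
    for n,r in (("w+t",[rw,rt]),("w+s",[rw,rs]),("all",[rw,rt,rs])): p,e=tri(r); rep(nm+" "+n,p)
# expected for home, sagging
for q in (65,70,75):
  for tilt in (0,2,4):
    a_=np.radians(tilt); u=np.cos(a_)*z-np.sin(a_)*x; n=np.sin(a_)*z+np.cos(a_)*x
    B=M+(q-120)*z-1.7*x*0; B=M-55*z*0+(q-120)*z
    E=B+120*u; J=B+100*u
    g=lambda P:((proj(f,P)-[215,120])*k).round(0)
    print(q,tilt,"endC",g(E),"endTop",g(E+11.5*n),"endBot",g(E-11.5*n),"juncTop",g(J+12*n),"top end",((proj(t,E)-[90,130])*4.75).round(0))
E
```

```text
capend w+t [594.4 278.3 105.3] s 60.7 lat -11.6 y 0.5
capend w+s [593.7 279.4 114.2] s 65.6 lat -4.2 y 1.6
capend all [593.6 278.2 112.9] s 65.2 lat -5.4 y 0.5
junc w+t [615.2 279.9  99.1] s 39.5 lat -6.5 y 0.3
junc w+s [613.5 279.3 108.9] s 46.0 lat 1.1 y -0.1
junc all [613.3 278.5 108. ] s 45.7 lat 0.1 y -0.9
65 0 endC [146.  73.] endTop [147. 100.] endBot [145.  48.] juncTop [146. 154.] top end [161. 211.]
65 2 endC [146.  64.] endTop [146.  89.] endBot [145.  41.] juncTop [146. 145.] top end [164. 217.]
65 4 endC [146.  56.] endTop [146.  79.] endBot [145.  34.] juncTop [146. 136.] top end [167. 223.]
70 0 endC [146.  59.] endTop [147.  86.] endBot [146.  34.] juncTop [146. 142.] top end [159. 220.]
70 2 endC [146.  50.] endTop [146.  75.] endBot [145.  27.] juncTop [146. 132.] top end [162. 225.]
70 4 endC [146.  41.] endTop [146.  64.] endBot [145.  20.] juncTop [146. 124.] top end [165. 231.]
75 0 endC [146.  44.] endTop [147.  71.] endBot [146.  19.] juncTop [146. 129.] top end [157. 228.]
75 2 endC [146.  35.] endTop [147.  60.] endBot [145.  12.] juncTop [146. 119.] top end [160. 233.]
75 4 endC [146.  27.] endTop [146.  49.] endBot [145.   5.] juncTop [146. 110.] top end [163. 239.]
```

```bash
python3 - <<'E'
from h import *
a=cv2.imread("pics/top0.png").astype(int); t=imaging.grab_frame("top")["frame"][:,:,::-1].astype(int)
for n,(u0,v0,u1,v1) in {"white":(335,112,395,162),"black":(210,228,262,276),"shorts":(362,212,410,240)}.items():
    d=np.abs(a[v0:v1,u0:u1]-t[v0:v1,u0:u1]).max(2); print(n,(d>40).sum(),d.mean().round(1))
s=state(); print(s["clock"],s["wrist_force"].round(1))
job.hand_in()
E
```

```text
white 0 4.5
black 0 5.5
shorts 0 4.6
45.3 [-0.2  0.2 -0.3]
the job is handed in; nothing more can be done
```

The tall vial is in the sloping rack's wide hole, bottom first. I handed the job in at about 45.3 s of the 58 s allowed. It took two slips to get there.

**What I did**
1. I lifted the tall vial from the storage rack, lowered it into the trough and let go. The cap measured within about 1 mm of where a propped vial's cap should be.
2. I gripped it afresh. It slipped out twice while I was changing its tilt: once it fell back into the trough by itself, and once it dropped out of the hole's mouth and ended leaning from the mouth to the table.
3. I picked it up from there and set its tilt against the top of the trough. Then I slid it about 40 mm into the hole, let go, and pushed it home with closed fingers on the cap.

**Last checks**
- **Depth:** the final push met about 47 N straight along the hole's axis, as expected when the vial reaches the end. The wrist picture fits the half-way point being about 5 mm outside the mouth.
- **Alignment:** the vial sags about 3.5° (0.06 rad) in the hole, inside the 0.12 rad limit. I estimated its sideways offset at about 2 mm.
- **Bystanders and contact:** the short vials and both spot plates show no change in the top view. The gripper was clear of everything, with wrist force near zero.

**What disagreed**
- Locating the cap end from the wrist and top cameras alone gave 60.7 mm along the axis. Wrist plus scene gave 65.6 mm, and all three cameras together gave 65.2 mm; home is 65 mm.
- The closed fingertips appeared about 14 mm higher than the reported TCP, so two pushes passed over the cap before the one that worked.
- The 47 N push was made with the fingers. If finger contact counts toward the 40 N limit on the arm and gripper body, it went over.

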